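Load the ware tray, slide it over to the drying rack and pin it

TASK

Stand all the small clay bud vases upright in the wooden tray while it is still on its plywood stand. Then slide the loaded tray by its handle across the gap onto the grey drying rack, keeping it level and not lifting it or letting it sag or drop into the gap, until it sits squarely against the rack's end stop. Finally drop the locking pin from its rest fully down through the hole in the rack's lug behind the tray, and leave the jars and other things where they are.

Things in the scene. Friction and masses are not known exactly. Their poses are not given: they have to be found in the camera images.
- tray: loose wooden tray, 130 mm (x) by 240 mm (y), 0.45 kg. Origin: centre of its underside; inner floor 6 mm up, 116 x 226 mm clear; walls 22 mm high, the trailing (-y) one 36 mm. It is to slide to its own +y (world +y within 0.15 rad). Six vases fit at x = -29, 29 and y = -72, 0, 72 mm; load it evenly about its centre or it may sag over the gap
- tray_handle (a point): centre of the tray's steel handle bar behind its trailing end, at (0, -154, 29) mm in the tray's frame: 74 mm long along x, 12 mm thick (y), 14 mm high; 28 mm clear between bar and wall, 58 mm between the two arms that carry it. Pinch it from above, fingers closing along the tray's y
- stand: fixed plywood stand on which the tray starts, 150 mm (x) by 250 mm (y), top 45 mm above its origin (centre of its underside, on the table). It ends at y = +125 mm in its frame; then comes an open gap of 75 to 90 mm to the rack
- rack: fixed grey drying rack, 150 mm (x) by 250 mm (y), top 42 mm above its origin (centre of its underside), 3 mm lower than the stand. Shelf from y = -125 to +120 mm, where a steel end stop 67 mm high stands. The tray is home when its leading wall meets the stop: its origin is then straight above the rack's origin, axes parallel
- rack_hole (a point): centre of the upper mouth of the pin hole in the steel lug jutting 32 mm from the rack's near (-y) end, at (45, -138, 37) mm in the rack's frame; vertical hole, 13 mm in diameter, right through the 10 mm thick lug, free below down to the table. It lies 18 mm behind the trailing end of a tray that is home
- pin: loose pin, 120 mm tall, 50 g, upright in its rest. Origin: centre of its lower end, z up. Shank 8 mm in diameter up to 33 mm, then a collar 17 mm in diameter (33 to 38 mm) that comes to rest on the lug, an 8 mm shaft, and at the top, 90 to 120 mm, a wooden grip 18 mm in diameter. Fully in, its lower end is 33 mm below the hole's mouth
- pin_tip (a point): centre of the pin's lower end
- pin_rest: fixed wooden block 70 x 70 x 45 mm with a 13 mm hole in its middle in which the pin starts, its collar on the block. Origin: centre of its underside
- vase0: small terracotta bud vase, 66 mm tall, 90 g, possibly absent; all are alike: foot 37 mm in diameter, round belly 49 mm in diameter from 10 to 32 mm, neck about 23 mm in diameter from about 36 mm to the top. Origin: centre of its foot, z up its axis. Starts upright on the table beyond the tray
- vase1: another bud vase, like vase0, possibly absent
- vase2: another bud vase, like vase0, possibly absent
- vase3: another bud vase, like vase0, possibly absent
- vase4: another bud vase, like vase0, possibly absent
- vase5: another bud vase, like vase0, possibly absent
- jar0: bystander, to be left alone: small grey glaze jar with a white lid, 44 mm in diameter, 55 mm tall, among the vases; origin under its centre
- jar1: bystander, to be left alone: glaze jar, 52 mm in diameter, 65 mm tall; origin under its centre
- jar2: bystander, to be left alone: glaze jar, 60 mm in diameter, 75 mm tall; origin under its centre
- brush: bystander, to be left alone: paint brush lying flat, 200 mm long; origin under its centre
- water: bystander, to be left alone: water bottle, 64 mm in diameter, 200 mm tall; origin under its centre
Not all that is in view belongs to the job. What is shaped like the vase3 but purple is not meant. What is shaped like the vase0 but purple is not meant.

How it is judged:
By the outcome, as a careful person would: the job done as asked, in the order asked, and still so for the second after the job is handed in, with the robot touching nothing.
Of vase0, vase1, vase2, vase3, vase4, vase5 only 4 to 6 are there at a start; the rules pass over those that are not, and their reading is None.
At some moment in a run one of vase0, vase1, vase2, vase3, vase4, vase5 may be knocked a few centimetres aside while the robot is not near it.
It also fails if it takes over 210 s, if anything falls off the work surface, if the arm or the gripper's body presses on something with over 40 N, if the wrist force passes 120 N, or if a joint passes its speed limit or range.

ROBOT

A 7-joint arm with a two-finger parallel gripper is mounted at the origin on the work surface. World frame = base frame: x ahead of the robot, y to its left, z up, the work surface at z = 0. Lengths are in m, angles in rad, forces in N, time in s.
With the tool pointing down it reaches from about 0.4 to 0.85 m from the base axis. Payload 10.4 kg.
Tool frame: the origin (TCP) lies midway between the tips of the shut fingers; the grasp point (between the pads) lies 19 mm behind it; z points along the fingers, x is the direction in which the jaws open and shut, and the axes are right-handed (so a half turn about z gives the same grasp; the last joint's range is limited). The gripper opens to 85 mm and grips with 20 to 120 N. Pads are 22 mm wide; open, the fingers measure 114 mm over their backs; the gripper's body (76 mm by 85 mm) begins 54 mm behind the grasp point. The pads swing forward as they close: fully open they stand 13 mm farther back than shut.
Start: joints at [1.209, 0.332, -0.065, 1.46, 0.022, 1.35, -0.088], TCP at [0.208, -0.589, 0.231] pointing down, gripper open.
Joint ranges: [-2.6, 2.6], [-0.5, 2.12], [-1.47, 1.34], [0.16, 2.42], [-1.27, 4.41], [0.06, 2.06], [-2.6, 2.6]. Speed limits (rad/s): [2.22, 2.22, 2.79, 2.79, 3.14, 3.14, 3.14].

INTERFACE

Orientations are given as a unit quaternion [x, y, z, w].
In Python, from workcell import manip, cams gives the robot as it stands.
- The arm moves only by the tool move_arm, never from a script. Its argument "moves" is a list of rows, each a list of 7 numbers: the turn, a rotation vector about the tool's x, y, z in degrees, then the shift along the tool's x, y, z in m, then the finger opening in m, from 0 to 0.0854. A call has 1 to 10 rows; each row is the pose to reach, as a shift and turn from the pose commanded when the call began, along the tool's axes at that moment; what a row does not reach only later rows make up. A row lasts 1/10 s, in which the tool goes at most 50 mm and 8.59 degrees, less where a joint would pass 70% of its speed; a pose out of reach is approached as far as the arm can. A call with a gripper value outside its range is refused whole. The fingers move at their own pace and stop on an object; "grip_force" is the grip in N (left out, the last holds). Time passes only in rows, so rows that repeat a pose let the fingers close. It gives the time, the measured TCP pose, the force and the opening at its end, in the units of the state.
- manip.get_obs(): the state, without advancing time (a new reading comes with each control period).
- cams.camera(name): name is "scene" or "side" or "wrist"; returns the picture (384x512x3 uint8, red, green, blue); there is no depth.
- cams.camera_params(name): a dict with "fx", "fy", "cx", "cy" (pixels), "xyz" and "rotation" of the camera in the world. Camera axes: x right, y up, looking along -z (the intrinsics and any distortion apply to the point x, -y, -z); pixel columns grow to the right and rows downward; lengths in m; the calibration is good to about 2 mm. A picture is of the moment at which its call begins: read the wrist's pose just before it. camera_params takes no time and is no camera call; for the wrist camera it gives the pose at the moment of the call.
- manip.hand_in(): hands the job in, once; it reports no verdict.
The state is a dict: "clock": time; "joint_pos": joint angles; "joint_velocities": joint speeds; "tau": joint torques, N m; "position": TCP position; "ee_rot": TCP orientation; "ft_force": force on the tool from outside, world axes, zero at the start; "torque": the same for the moment, N m; "grip_width": opening from 0.0 (shut) to 1.0 (fully open).
Only numpy, scipy, OpenCV 4.12 (cv2) and the standard library are available. Lean on these libraries where they do the work, as an engineer would, in place of code of your own. Each camera call takes 0.05 s, during which the arm holds its last target. There are 200 camera calls.

## Working session

There is one attempt and no reset: what is moved stays moved. The work goes in short steps, Python scripts to look and compute and a tool call to move; the robot and the scene stay as the last step left them, time stands still between calls to the robot, and variables do not carry over. Pictures are saved under pics/ and viewed, about 12 in all and at most 16, crops included, and the job is handed in when it is done.

Besides the shell and the picture viewer there is one more tool, called after "Call:" by a JSON object that holds its "op" and its "data". move_arm: Moves the arm, as the interface text tells. Its arguments: {"type":"object","properties":{"moves":{"type":"array","items":{"type":"array","items":{"type":"number"}}},"grip_force":{"type":"number"}},"required":["moves"]}

```bash
ls; mkdir -p pics; cat > h.py <<'E'
import numpy as np, cv2
from workcell import manip, cams
def par(n):
    p=cams.camera_params(n); R=np.array(p["rotation"],float)
    if R.size==4:
        from scipy.spatial.transform import Rotation as Ro; R=Ro.from_quat(R.ravel()).as_matrix()
    p["R"]=R.reshape(3,3); p["xyz"]=np.array(p["xyz"],float); return p
def ray(p,u,v):
    d=np.array([(u-p["cx"])/p["fx"],-(v-p["cy"])/p["fy"],-1.]); return p["R"]@d
def onz(p,u,v,z):
    d=ray(p,u,v); return p["xyz"]+d*(z-p["xyz"][2])/d[2]
def proj(p,X):
    c=p["R"].T@(np.array(X)-p["xyz"]); return np.array([p["cx"]+p["fx"]*c[0]/-c[2],p["cy"]-p["fy"]*c[1]/-c[2]])
def tri(rs):
    A=np.zeros((3,3));b=np.zeros(3)
    for o,d in rs:
        d=d/np.linalg.norm(d);M=np.eye(3)-np.outer(d,d);A+=M;b+=M@o
    return np.linalg.solve(A,b)
def save(n,name,img):
    cv2.imwrite(f"pics/{name}.png",img[:,:,::-1])
E
python3 - <<'E'
from h import *
o=manip.get_obs();print(o)
for n in("scene","side","wrist"):
    p=cams.camera_params(n);print(n,p)
    im=cams.camera(n);np.save(f"{n}0.npy",im)
a=[np.load(f"{n}0.npy") for n in("scene","side")]
for n,i in zip(("scene","side"),a): save(n,n+"0",cv2.resize(i,(800,600),interpolation=cv2.INTER_CUBIC))
E
```

```text
pics
{'clock': 0.0, 'joint_pos': array([ 1.20936871,  0.33290902, -0.06471388,  1.46095947,  0.02157649,
        1.3499043 , -0.08849188]), 'joint_velocities': array([-0.00109724, -0.00081017,  0.0010543 ,  0.00026379,  0.00043655,
       -0.0002199 ,  0.00039002]), 'tau': array([ 9.86532405e-05, -6.25450444e+01,  4.92239348e-02, -3.91593504e+01,
        1.61532493e-02,  9.89028078e-03,  1.83934617e-06]), 'position': array([ 0.20761908, -0.58909669,  0.2304841 ]), 'ee_rot': array([ 8.16215711e-01, -5.77746798e-01, -6.18112960e-04, -4.12021487e-04]), 'ft_force': array([-0.22450363,  0.78659118,  0.78511558]), 'torque': array([-0.03266404, -0.00307006, -0.01516169]), 'grip_width': 1.0000060784697637}
scene {'fx': 396.7858998511692, 'fy': 396.7858998511692, 'cx': 258.1039524807125, 'cy': 183.94036638771848, 'xyz': array([ 1.49291071, -0.18287934,  0.80819699]), 'rotation': array([0.32552121, 0.28601096, 0.57989345, 0.68989655])}
side {'fx': 358.1058706299132, 'fy': 358.1058706299132, 'cx': 258.9987284795843, 'cy': 193.3461827072118, 'xyz': array([0.03290264, 0.67018834, 0.7515989 ]), 'rotation': array([-0.15056078,  0.4213527 ,  0.84915721, -0.28058044])}
wrist {'fx': 272.6544688825012, 'fy': 272.6544688825012, 'cx': 251.4523477604297, 'cy': 189.12320616174404, 'xyz': array([ 0.27881926, -0.56381368,  0.37299259]), 'rotation': array([-0.12182557,  0.08650075, -0.57097296,  0.80725834])}
```

View pics/scene0.png

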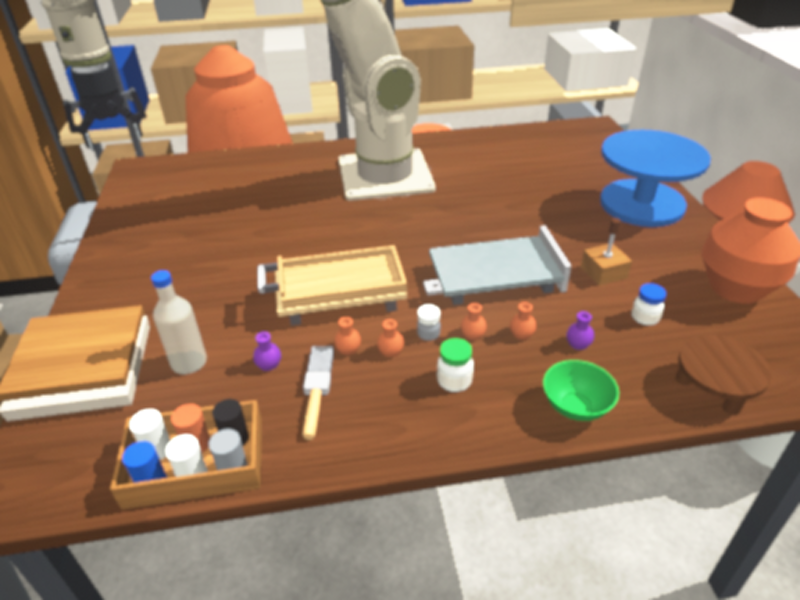

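View pics/side0.png

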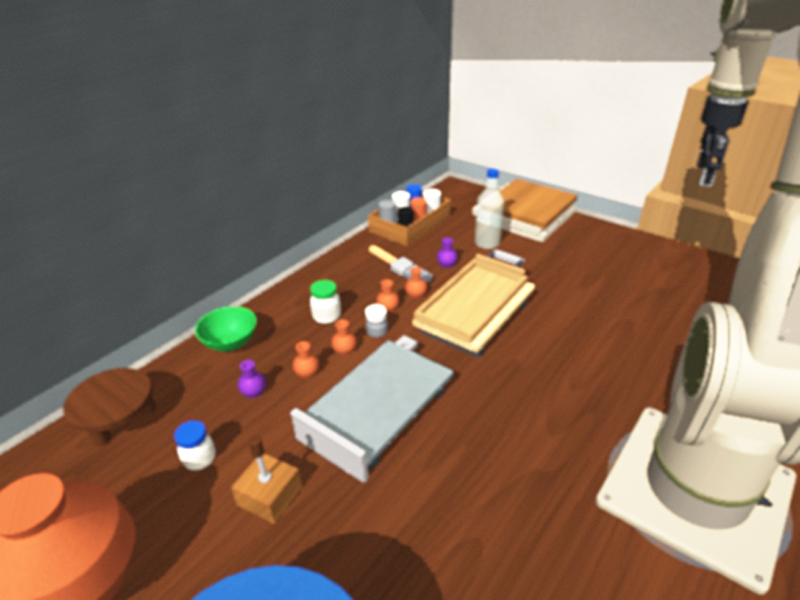

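Scene picture (800x600 px): four terracotta vases at (347,335), (391,338), (474,320) and (524,320). Two purple look-alikes at (266,352) and (581,331) are decoys, so only 4 vases are present. The tray is at (340,282), the rack at (498,265) with its stop on the +y side, the lug at (432,286), and the pin and its rest at (608,255).

```bash
python3 - <<'E'
from h import *
for n in("scene","side"):
    im=np.load(n+"0.npy");p=par(n);hsv=cv2.cvtColor(im,cv2.COLOR_RGB2HSV)
    m=((hsv[...,0]<14)&(hsv[...,1]>165)&(hsv[...,2]>150)).astype(np.uint8)
    k,l,s,c=cv2.connectedComponentsWithStats(m)
    for i in range(1,k):
        if 60<s[i,4]<900 and s[i,1]>140:
            ys,xs=np.where(l==i); t=ys.min(); tx=xs[ys<=t+3].mean(); b=ys.max()
            print(n,s[i],'top',tx,t,'rim z.063',onz(p,tx,t+1.5,.066).round(3),'c on z.025',onz(p,*c[i],.027).round(3))
    save(n,n+"_c",cv2.resize(im[145:215,150:420] if n=="scene" else im[90:330,140:400],(800,207) if n=="scene" else (650,600),interpolation=cv2.INTER_CUBIC))
a=np.load("scene0.npy")[130:255,150:420];b=np.load("side0.npy")[150:320,140:360]
a=cv2.resize(a,(800,370),interpolation=cv2.INTER_CUBIC)
save("","sc1",a);save("","sd1",cv2.resize(b,(770,595),interpolation=cv2.INTER_CUBIC))
E
```

```text
side [259 170  14  21 152] top 266.3 170 rim z.063 [ 0.651 -0.167  0.066] c on z.025 [ 0.648 -0.157  0.027]
side [241 178  14  21 171] top 247.1290322580645 178 rim z.063 [ 0.675 -0.09   0.066] c on z.025 [ 0.679 -0.096  0.027]
side [211 204  17  24 240] top 218.91176470588235 204 rim z.063 [0.658 0.07  0.066] c on z.025 [0.66  0.073 0.027]
side [187 218  16  24 262] top 193.72222222222223 218 rim z.063 [0.674 0.162 0.066] c on z.025 [0.675 0.166 0.027]
```

View pics/sc1.png

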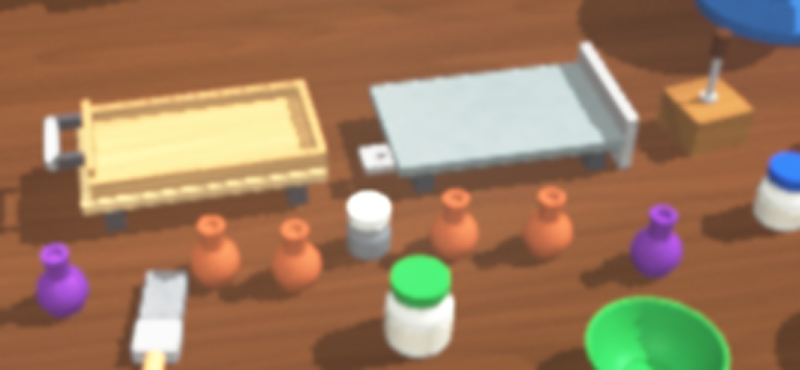

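View pics/sd1.png

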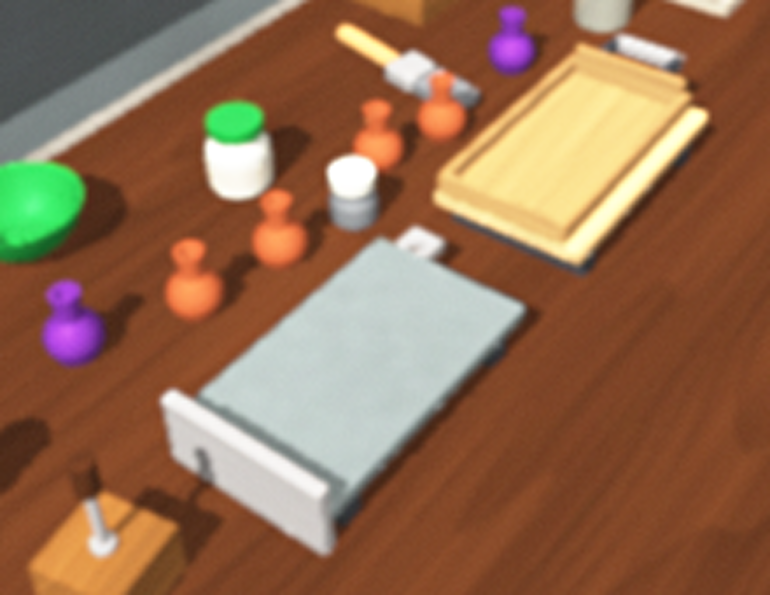

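The crop confirms four terracotta vases, with mouths at crop px (210,224), (295,230), (456,198) and (551,195). jar0 stands between them, and the purple ones at (60,255) and (660,218) are not meant. Next I triangulate the key points.

```bash
python3 - <<'E'
from h import *
ps,pd=par("scene"),par("side")
P={'v0':((210,224),(441,82)),'v1':((295,230),(376,108)),'v2':((456,198),(277,200)),'v3':((551,195),(188,248)),
'tray+x+y':((325,150),(440,182)),'tray-x+y':((303,85),(567,236)),'tray-x-y':((86,103),(688,90)),'tray+x-y':((85,178),(580,48)),'handle':((53,142),(645,50)),'hole':((377,156),(419,243)),
'rack+x-y':((395,168),(380,240)),'rack-x-y':((372,88),(525,308)),'stop+x':((633,122),(168,397)),'stop-x':((583,45),(327,492)),'collar':((709,97),(102,543)),'griptop':((722,36),(83,465))}
for k,(a,b) in P.items():
    ua=(150+a[0]*270/800-.5,130+a[1]*125/370-.5);ub=(140+b[0]/3.5-.5,150+b[1]/3.5-.5)
    X=tri([(ps["xyz"],ray(ps,*ua)),(pd["xyz"],ray(pd,*ub))])
    print(k,X.round(4),'err',(proj(ps,X)-ua).round(1))
E
```

```text
v0 [ 0.6497 -0.1622  0.0645] err [0.4 0.3]
v1 [ 0.6726 -0.0854  0.0659] err [-0.1 -0.1]
v2 [0.6552 0.0749 0.0659] err [-0.2 -0.1]
v3 [0.6705 0.1662 0.0678] err [0.1 0. ]
tray+x+y [ 0.5565 -0.0349  0.0631] err [0.7 0.4]
tray-x+y [ 0.4292 -0.04    0.0589] err [0.1 0.1]
tray-x-y [ 0.4401 -0.2766  0.0736] err [0.2 0.1]
tray+x-y [ 0.5646 -0.2803  0.0724] err [-0.3 -0.3]
handle [ 0.5064 -0.3107  0.0767] err [-0. -0.]
hole [0.541  0.0208 0.0367] err [-0. -0.]
rack+x-y [0.5689 0.0365 0.0387] err [0.7 0.4]
rack-x-y [0.4208 0.0386 0.0398] err [-0.3 -0.2]
stop+x [0.5674 0.2893 0.0634] err [-0. -0.]
stop-x [0.4176 0.2864 0.0646] err [-0.2 -0.1]
collar [0.5205 0.3973 0.0483] err [-0. -0.]
griptop [0.5198 0.3962 0.1273] err [-0.1 -0. ]
```

```bash
cat > go.py <<'E'
import sys; from h import *
from scipy.spatial.transform import Rotation as Ro
# usage: go.py x y z yaw(rad of tool -x vs world +y) [more]
o=manip.get_obs();R=Ro.from_quat(o["ee_rot"]);p=np.array(o["position"])
print("t %.2f"%o["clock"],"p",p.round(4),"F",np.array(o["ft_force"]).round(1),"grip %.3f"%o["grip_width"],"toolx",R.as_matrix()[:,0].round(3),"toolz",R.as_matrix()[:,2].round(4),"j7 %.2f"%o["joint_pos"][6])
a=list(map(float,sys.argv[1:]))
for i in range(0,len(a),4):
    x,y,z,w=a[i:i+4];c,s=np.cos(w),np.sin(w)
    T=np.array([[s,-c,0],[-c,-s,0],[0,0,-1]]).T  # columns tool x,y,z
    T=np.column_stack([[s,-c,0],[-c,-s,0],[0,0,-1]])
    print((Ro.from_matrix(R.as_matrix().T@T).as_rotvec(degrees=True)).round(2),(R.as_matrix().T@(np.array([x,y,z])-p)).round(4))
E
python3 go.py .5 -.16 .3 0
python3 - <<'E'
from h import *
ps,pd=par("scene"),par("side")
print(tri([(ps["xyz"],ray(ps,161*.64,278*.64)),(pd["xyz"],ray(pd,493*.64,172*.64))]))
E
```

```text
t 0.15 p [ 0.2076 -0.5892  0.2307] F [0.  0.4 0.5] grip 0.999 toolx [ 0.332 -0.943 -0.001] toolz [-4.e-04  1.e-03 -1.e+00] j7 -0.09
[1.000e-02 6.000e-02 1.941e+01] [-0.3077 -0.4184 -0.069 ]
[ 0.63288163 -0.45414328  0.19281111]
```

Call:
{"op": "move_arm", "data": {"moves": [[0,0,8,0,0,-0.05,0.05],[0,0,19.4,-0.308,-0.418,-0.07,0.05],[0,0,19.4,-0.308,-0.418,-0.07,0.05],[0,0,19.4,-0.308,-0.418,-0.07,0.05],[0,0,19.4,-0.308,-0.418,-0.07,0.05],[0,0,19.4,-0.308,-0.418,-0.07,0.05],[0,0,19.4,-0.308,-0.418,-0.07,0.05],[0,0,19.4,-0.308,-0.418,-0.07,0.05],[0,0,19.4,-0.308,-0.418,-0.07,0.05],[0,0,19.4,-0.308,-0.418,-0.07,0.05]]}}

```text
clock: 1.15
position: [0.461, -0.2159, 0.2987]
ee_rot: [-0.707, 0.707, -0.0, -0.0]
ft_force: [0.2, -1.2, 0.4]
grip_width: 0.588
```

```bash
python3 go.py .5 -.16 .3 0
```

```text
t 1.15 p [ 0.461  -0.2159  0.2987] F [ 0.2 -1.2  0.4] grip 0.588 toolx [-0. -1.  0.] toolz [ 0.e+00 -3.e-04 -1.e+00] j7 -1.24
[-0.   -0.02 -0.  ] [-0.0559 -0.039  -0.0013]
```

Call:
{"op": "move_arm", "data": {"moves": [[0,0,0,0,0,0,0.05],[0,0,0,0,0,0,0.05],[0,0,0,0,0,0,0.05]]}}

```text
clock: 1.45
position: [0.4598, -0.2188, 0.2984]
ee_rot: [-0.707, 0.708, 0.0, -0.0]
ft_force: [-0.3, 0.3, -0.5]
grip_width: 0.586
```

```bash
cat > w.py <<'E'
import sys; from h import *
import pickle
p=par("wrist");im=cams.camera("wrist");n=sys.argv[1]
pickle.dump((p,im),open(n+".pkl","wb"));save("",n,cv2.resize(im,(800,600),interpolation=cv2.INTER_CUBIC))
E
python3 w.py w1; python3 go.py .5 -.16 .3 0 .5 0.16 .3 0
```

```text
t 1.50 p [ 0.4597 -0.219   0.2984] F [ 0.  -0.5 -0.2] grip 0.589 toolx [-0.002 -1.     0.   ] toolz [-5.e-04 -2.e-04 -1.e+00] j7 -1.24
[ 0.03 -0.01 -0.12] [-0.0591 -0.0402 -0.0016]
[ 0.03 -0.01 -0.12] [-0.3791 -0.0396 -0.0017]
```

View pics/w1.png

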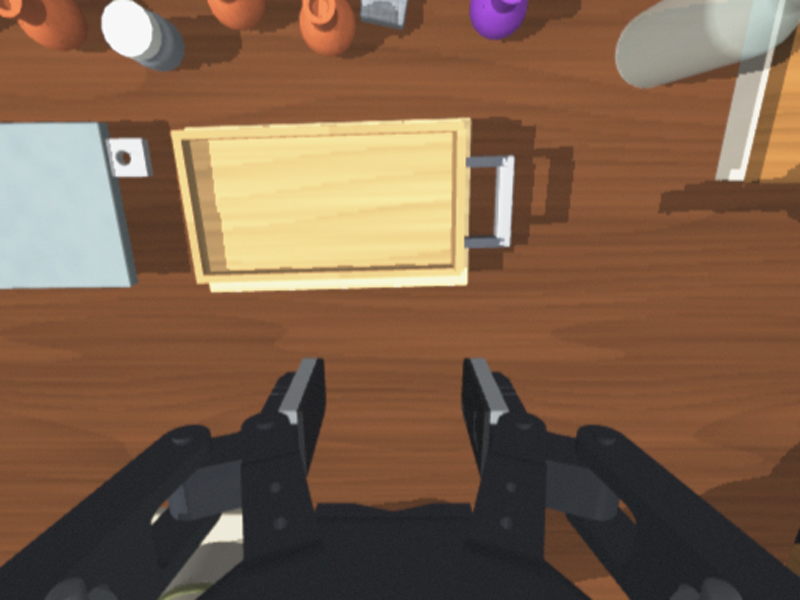

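The wrist view shows the tray at (325,205), the handle bar at (504,201), the lug hole at (123,158), the rack's near edge at (100–135, 125–288), and vases at the top edge.

```bash
python3 - <<'E'
import pickle; from h import *
p,im=pickle.load(open("w1.pkl","rb"))
f=lambda u,v,z:onz(p,u*.64-.2,v*.64-.2,z).round(4)
for k,a in {'lead+x':(172,130,.067),'lead-x':(197,283,.067),'trail+x':(470,118,.081),'trail-x':(467,271,.081),'bar top +x':(509,156,.081),'bar top -x':(507,247,.081),'bar c':(505,201,.081),'hole':(123,158,.037),'rack+x':(102,122,.042),'rack-x':(132,287,.042),
'floor+x lead':(209,137,.051),'floor-x lead':(222,271,.051),'floor trail+x':(459,133,.051),'floor trail-x':(457,266,.051)}.items(): print(k,f(*a))
# handle height check by triangulation with side & scene
pd,ps=par("side"),par("scene")
c=(140+645/3.5,150+50/3.5); s=(150+53*.3375,130+142*.3378)
print(tri([(p["xyz"],ray(p,505*.64,201*.64)),(pd["xyz"],ray(pd,*c)),(ps["xyz"],ray(ps,*s))]))
h=((150+377*.3375),130+156*.3378)
print(tri([(p["xyz"],ray(p,123*.64,158*.64)),(ps["xyz"],ray(ps,*h)),(pd["xyz"],ray(pd,140+419/3.5,150+243/3.5))]))
E
python3 go.py .56 -.05 .3 0
```

```text
lead+x [ 0.5619 -0.0375  0.067 ]
lead-x [ 0.4319 -0.0402  0.067 ]
trail+x [ 0.5696 -0.2788  0.081 ]
trail-x [ 0.4464 -0.2827  0.081 ]
bar top +x [ 0.5413 -0.3116  0.081 ]
bar top -x [ 0.4675 -0.3158  0.081 ]
bar c [ 0.5059 -0.3111  0.081 ]
hole [0.5405 0.0248 0.037 ]
rack+x [0.5703 0.0344 0.042 ]
rack-x [0.421  0.0355 0.042 ]
floor+x lead [ 0.5575 -0.0606  0.051 ]
floor-x lead [ 0.4392 -0.0577  0.051 ]
floor trail+x [ 0.5606 -0.2751  0.051 ]
floor trail-x [ 0.4438 -0.2785  0.051 ]
[ 0.50512364 -0.31148691  0.07440683]
[0.53998324 0.02280637 0.0359056 ]
t 1.50 p [ 0.4597 -0.219   0.2984] F [ 0.  -0.5 -0.2] grip 0.589 toolx [-0.002 -1.     0.   ] toolz [-5.e-04 -2.e-04 -1.e+00] j7 -1.24
[ 0.03 -0.01 -0.12] [-0.1692 -0.1    -0.0017]
```

Call:
{"op": "move_arm", "data": {"moves": [[0,0,0,-0.015,-0.05,0.03,0.05],[0,0,0,-0.03,-0.1,0.07,0.05],[0,0,0,-0.045,-0.145,0.11,0.05],[0,0,0,-0.056,-0.19,0.138,0.05],[0,0,0,-0.056,-0.19,0.138,0.05],[0,0,0,-0.056,-0.19,0.138,0.05],[0,0,0,-0.056,-0.19,0.138,0.05],[0,0,0,-0.056,-0.19,0.138,0.05]]}}

```text
clock: 2.3
position: [0.65, -0.1635, 0.1616]
ee_rot: [-0.706, 0.708, -0.001, -0.0]
ft_force: [1.0, -0.1, 0.3]
grip_width: 0.583
```

```bash
cat > vs.py <<'E'
from h import *
# terracotta blobs in the two fixed views: rim -> z=.066 ; list
for n in("side","scene"):
    im=cams.camera(n);p=par(n);hsv=cv2.cvtColor(im,cv2.COLOR_RGB2HSV)
    m=((hsv[...,0]<14)&(hsv[...,1]>(165 if n=="side" else 185))&(hsv[...,2]>150)).astype(np.uint8)
    if n=="scene": np.save("sc.npy",im)
    k,l,s,c=cv2.connectedComponentsWithStats(m)
    for i in range(1,k):
        if 60<s[i,4]<900 and s[i,1]>140:
            ys,xs=np.where(l==i); t=ys.min(); tx=xs[ys<=t+3].mean()
            print(n,s[i],onz(p,tx,t+1.5,.066).round(3)[:2],"if in tray",onz(p,tx,t+1.5,.117).round(3)[:2])
E
python3 w.py w2; python3 vs.py; python3 go.py .65 -.163 .04 0
```

```text
side [259 170  14  21 152] [ 0.652 -0.167] if in tray [ 0.606 -0.105]
side [241 178  14  21 174] [ 0.675 -0.09 ] if in tray [ 0.627 -0.034]
side [212 204  16  24 240] [0.658 0.07 ] if in tray [0.612 0.115]
side [187 218  16  24 265] [0.674 0.162] if in tray [0.626 0.199]
t 2.45 p [ 0.6502 -0.163   0.1622] F [-0.1  0.2 -0.5] grip 0.586 toolx [-0.001 -1.     0.001] toolz [ 0.0019 -0.0014 -1.    ] j7 -1.53
[-0.11 -0.08 -0.08] [-0.0002  0.0004  0.1222]
```

View pics/w2.png

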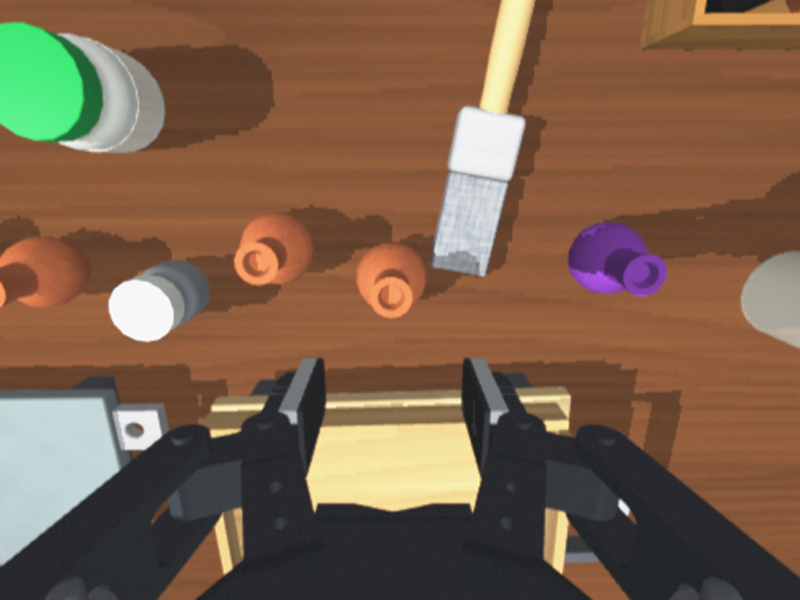

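The wrist view shows the terracotta rims of v0 at (393,296) and v1 at (260,261), jar0 at (142,310), and the purple one at (643,273).

```bash
python3 - <<'E'
import pickle; from h import *
p,im=pickle.load(open("w2.pkl","rb"))
for u,v in((393,296),(260,261)): print(onz(p,u*.64-.2,v*.64-.2,.066))
E
```

```text
[ 0.65185267 -0.16326187  0.066     ]
[ 0.67287144 -0.08746847  0.066     ]
```

Call:
{"op": "move_arm", "data": {"moves": [[0,0,0,0,-0.001,0.04,0.05],[0,0,0,0,-0.001,0.08,0.05],[0,0,0,0,-0.001,0.11,0.05],[0,0,0,0,-0.001,0.122,0.05],[0,0,0,0,-0.001,0.122,0.05],[0,0,0,0,-0.001,0.122,0.0],[0,0,0,0,-0.001,0.122,0.0],[0,0,0,0,-0.001,0.122,0.0],[0,0,0,0,-0.001,0.122,0.0],[0,0,0,0,-0.001,0.122,0.0]], "grip_force": 35}}

```text
clock: 3.45
position: [0.6528, -0.1621, 0.0412]
ee_rot: [-0.707, 0.707, -0.002, 0.001]
ft_force: [-1.1, 0.5, 6.8]
grip_width: 0.254
```

Call:
{"op": "move_arm", "data": {"moves": [[0,0,0,0,0,0,0.0],[0,0,0,0,0,0,0.0],[0,0,0,0,0,-0.03,0.0],[0,0,0,0,0,-0.08,0.0],[0,0,0,0,0,-0.13,0.0],[0,0,0,0,0,-0.13,0.0],[0,0,0,0,0,-0.13,0.0]]}}

```text
clock: 4.15
position: [0.6524, -0.1619, 0.1711]
ee_rot: [0.707, -0.707, 0.002, -0.001]
ft_force: [0.0, 0.8, -1.1]
grip_width: 0.251
```

```bash
python3 go.py .474 -.232 .17 .04 .474 -.232 .094 .04;python3 w.py w3
```

```text
t 4.15 p [ 0.6524 -0.1619  0.1711] F [ 0.   0.8 -1.1] grip 0.251 toolx [ 0.    -1.     0.001] toolz [ 0.0039 -0.0012 -1.    ] j7 -1.53
[-0.22 -0.07 -2.28] [0.0701 0.1784 0.0004]
[-0.22 -0.07 -2.28] [0.07   0.1787 0.0764]
```

View pics/w3.png

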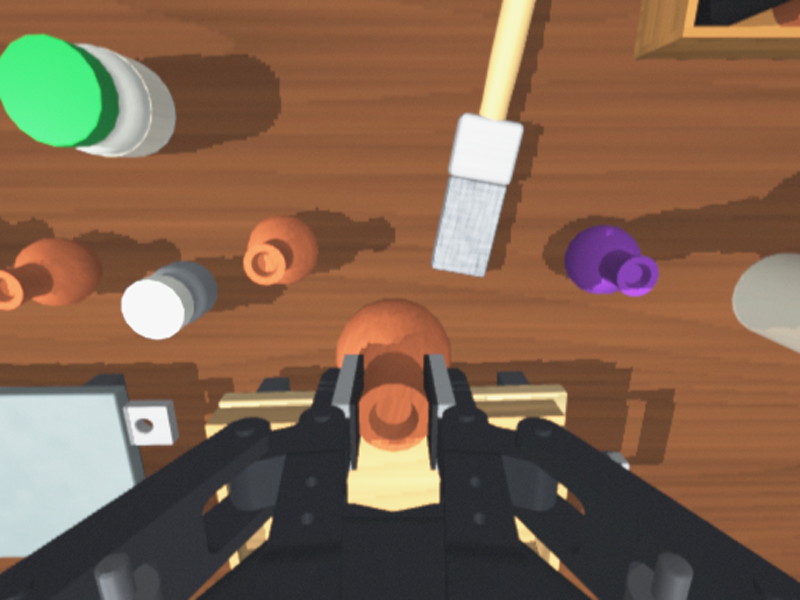

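The vase is held upright between the pads, rim at (393,412).

Call:
{"op": "move_arm", "data": {"moves": [[0,0,-1,0.02,0.045,0,0],[0,0,-2.3,0.035,0.09,0,0],[0,0,-2.3,0.055,0.135,0,0],[0,0,-2.3,0.07,0.179,0,0],[0,0,-2.3,0.07,0.179,0,0],[0,0,-2.3,0.07,0.179,0.03,0],[0,0,-2.3,0.07,0.179,0.05,0],[0,0,-2.3,0.07,0.179,0.065,0],[0,0,-2.3,0.07,0.179,0.077,0],[0,0,-2.3,0.07,0.179,0.077,0]]}}

```text
clock: 5.2
position: [0.4722, -0.2311, 0.0903]
ee_rot: [0.721, -0.693, -0.001, 0.0]
ft_force: [-0.3, -0.6, 0.2]
grip_width: 0.253
```

Call:
{"op": "move_arm", "data": {"moves": [[0,0,0,0,0,0,0],[0,0,0,0,0,0,0]]}}

```text
clock: 5.4
position: [0.4723, -0.2316, 0.0914]
ee_rot: [0.721, -0.693, -0.0, 0.0]
ft_force: [-0.2, -0.8, 0.1]
grip_width: 0.256
```

```bash
python3 go.py .474 -.232 .092 .04
```

```text
t 5.40 p [ 0.4723 -0.2316  0.0914] F [-0.2 -0.8  0.1] grip 0.256 toolx [ 0.04  -0.999 -0.   ] toolz [-5.e-04  2.e-04 -1.e+00] j7 -1.26
[0.03 0.01 0.03] [ 0.0004 -0.0017 -0.0007]
```

Call:
{"op": "move_arm", "data": {"moves": [[0,0,0,0,0,0,0.02],[0,0,0,0,0,0,0.035],[0,0,0,0,0,0,0.05],[0,0,0,0,0,0,0.05],[0,0,0,0,0,-0.04,0.05],[0,0,0,0,0,-0.08,0.05],[0,0,1,-0.03,-0.04,-0.08,0.05],[0,0,2.3,-0.06,-0.08,-0.08,0.05],[0,0,2.3,-0.09,-0.12,-0.08,0.05],[0,0,2.3,-0.115,-0.165,-0.08,0.05]]}}

```text
clock: 6.4
position: [0.6327, -0.1092, 0.1721]
ee_rot: [0.707, -0.707, 0.0, -0.0]
ft_force: [0.9, -1.4, 0.6]
grip_width: 0.591
```

Call:
{"op": "move_arm", "data": {"moves": [[0,0,0,-0.021,-0.041,0,0.05],[0,0,0,-0.021,-0.041,0,0.05],[0,0,0,-0.021,-0.041,0,0.05],[0,0,0,-0.021,-0.041,0,0.05]]}}

```text
clock: 6.8
position: [0.6718, -0.0912, 0.1717]
ee_rot: [-0.707, 0.707, -0.0, -0.0]
ft_force: [0.4, 0.1, -0.3]
grip_width: 0.584
```

```bash
python3 vs.py; python3 go.py .673 -.087 .04 0;python3 w.py w4
```

```text
side [316 167  14  20 166] [ 0.501 -0.298] if in tray [ 0.466 -0.226]
side [241 178  14  21 175] [ 0.675 -0.09 ] if in tray [ 0.627 -0.034]
side [212 204  15  23 238] [0.658 0.07 ] if in tray [0.612 0.115]
side [187 218  16  24 263] [0.674 0.162] if in tray [0.626 0.199]
t 6.90 p [ 0.6717 -0.0915  0.1722] F [-0.4 -1.3 -0.6] grip 0.589 toolx [-0.002 -1.     0.001] toolz [ 4.0e-04 -1.1e-03 -1.0e+00] j7 -1.66
[-0.02 -0.06 -0.1 ] [-0.0047 -0.0012  0.1322]
```

View pics/w4.png

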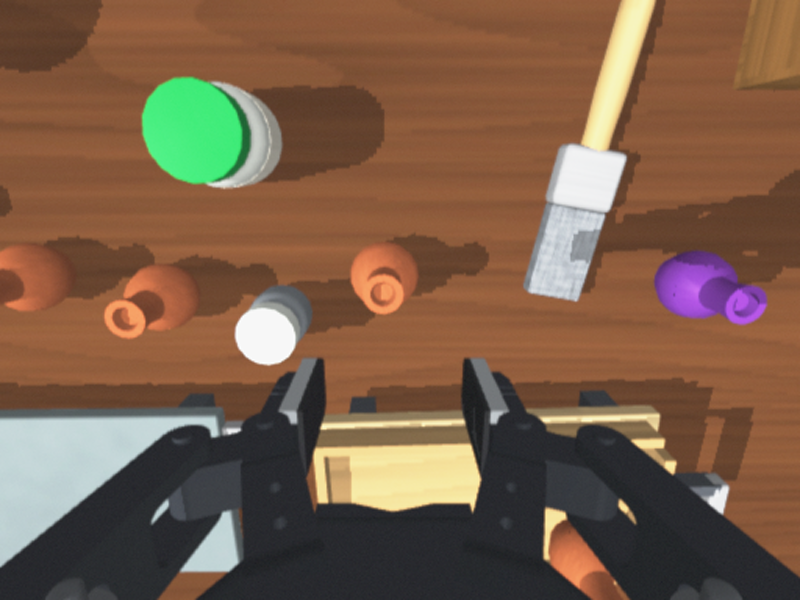

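Vase 1's rim is at (384,292), under the gripper. Vase 0 stands in the tray (bottom right), jar0 is at (267,334), and v2's rim is at (126,319).

Call:
{"op": "move_arm", "data": {"moves": [[0,0,0,-0.004,-0.001,0.04,0.05],[0,0,0,-0.004,-0.001,0.08,0.05],[0,0,0,-0.004,-0.001,0.115,0.05],[0,0,0,-0.004,-0.001,0.131,0.05],[0,0,0,-0.004,-0.001,0.131,0.05],[0,0,0,-0.004,-0.001,0.131,0.0],[0,0,0,-0.004,-0.001,0.131,0.0],[0,0,0,-0.004,-0.001,0.131,0.0],[0,0,0,-0.004,-0.001,0.131,0.0],[0,0,0,-0.004,-0.001,0.131,0.0]]}}

```text
clock: 7.95
position: [0.6749, -0.0861, 0.0432]
ee_rot: [0.707, -0.707, 0.002, -0.001]
ft_force: [-0.1, 0.7, 7.4]
grip_width: 0.252
```

Call:
{"op": "move_arm", "data": {"moves": [[0,0,0,0,0,0,0.0],[0,0,0,0,0,0,0.0],[0,0,0,0,0,-0.03,0.0],[0,0,0,0,0,-0.08,0.0],[0,0,0,0,0,-0.13,0.0],[0,0,0,0,0,-0.13,0.0],[0,0,0,0,0,-0.13,0.0]]}}

```text
clock: 8.65
position: [0.6742, -0.086, 0.1729]
ee_rot: [0.707, -0.707, 0.002, -0.001]
ft_force: [0.3, -0.7, -1.1]
grip_width: 0.255
```

```bash
python3 go.py .468 -.088 .17 .04 .468 -.088 .093 .04;python3 vs.py
python3 - <<'E'
import pickle; from h import *
p,im=pickle.load(open("w4.pkl","rb"))
for u,v,z in((384,292,.066),(126,319,.066),(267,334,.055)): print(onz(p,u*.64-.2,v*.64-.2,z).round(4))
E
```

```text
t 8.65 p [ 0.6742 -0.086   0.1729] F [ 0.3 -0.7 -1.1] grip 0.255 toolx [ 0.    -1.     0.001] toolz [ 3.8e-03 -8.0e-04 -1.0e+00] j7 -1.66
[-0.21 -0.05 -2.28] [0.002  0.2062 0.0021]
[-0.21 -0.05 -2.28] [0.0019 0.2065 0.0791]
side [239 146  15  22 161] [ 0.809 -0.261] if in tray [ 0.751 -0.192]
side [316 167  14  20 167] [ 0.501 -0.298] if in tray [ 0.466 -0.226]
side [212 204  15  23 237] [0.658 0.07 ] if in tray [0.612 0.114]
side [187 218  16  24 267] [0.674 0.162] if in tray [0.626 0.199]
[ 0.6728 -0.0858  0.066 ]
[0.6556 0.0744 0.066 ]
[ 0.6409 -0.0086  0.055 ]
```

Call:
{"op": "move_arm", "data": {"moves": [[0,0,-1,0,0.045,0,0],[0,0,-2.3,0,0.09,0,0],[0,0,-2.3,0,0.135,0,0],[0,0,-2.3,0.001,0.18,0,0],[0,0,-2.3,0.002,0.206,0,0],[0,0,-2.3,0.002,0.206,0,0],[0,0,-2.3,0.002,0.206,0.03,0],[0,0,-2.3,0.002,0.206,0.055,0],[0,0,-2.3,0.002,0.206,0.07,0],[0,0,-2.3,0.002,0.206,0.078,0]]}}

```text
clock: 9.75
position: [0.4704, -0.0876, 0.093]
ee_rot: [0.721, -0.693, 0.002, -0.002]
ft_force: [3.9, -0.6, 33.1]
grip_width: 0.258
```

Call:
{"op": "move_arm", "data": {"moves": [[0,0,0,0,0,0,0],[0,0,0,0,0,0,0],[0,0,0,0,0,0,0.02],[0,0,0,0,0,0,0.035],[0,0,0,0,0,0,0.05],[0,0,0,0,0,0,0.05],[0,0,0,0,0,-0.04,0.05],[0,0,0,0,0,-0.08,0.05],[0,0,0,0,0,-0.08,0.05],[0,0,0,0,0,-0.08,0.05]]}}

```text
clock: 10.75
position: [0.4676, -0.0882, 0.1729]
ee_rot: [0.721, -0.693, 0.001, -0.0]
ft_force: [-0.1, 0.0, -0.2]
grip_width: 0.59
```

```bash
python3 go.py .655 .075 .17 0;python3 vs.py
```

```text
t 10.75 p [ 0.4676 -0.0882  0.1729] F [-0.1  0.  -0.2] grip 0.590 toolx [ 0.04  -0.999  0.001] toolz [ 1.e-03 -7.e-04 -1.e+00] j7 -1.47
[-0.06 -0.04  2.29] [-0.1556 -0.1938  0.003 ]
side [317 167  13  20 151] [ 0.5   -0.298] if in tray [ 0.465 -0.226]
side [294 188  15  21 170] [ 0.502 -0.144] if in tray [ 0.467 -0.084]
side [211 204  17  24 241] [0.658 0.07 ] if in tray [0.612 0.114]
side [187 218  16  24 258] [0.674 0.162] if in tray [0.626 0.199]
```

Call:
{"op": "move_arm", "data": {"moves": [[0,0,1,-0.03,-0.04,0,0.05],[0,0,2.3,-0.06,-0.075,0,0.05],[0,0,2.3,-0.09,-0.115,0,0.05],[0,0,2.3,-0.12,-0.15,0,0.05],[0,0,2.3,-0.156,-0.194,0,0.05],[0,0,2.3,-0.156,-0.194,0,0.05],[0,0,2.3,-0.156,-0.194,0,0.05],[0,0,2.3,-0.156,-0.194,0.04,0.05],[0,0,2.3,-0.156,-0.194,0.04,0.05]]}}

```text
clock: 11.75
position: [0.6514, 0.0732, 0.1273]
ee_rot: [-0.707, 0.707, 0.002, -0.004]
ft_force: [-1.1, -0.7, -0.2]
grip_width: 0.586
```

```bash
python3 go.py .655 .075 .042 0;python3 w.py w5; python3 vs.py
```

```text
t 11.75 p [0.6514 0.0732 0.1273] F [-1.1 -0.7 -0.2] grip 0.586 toolx [-0.001 -1.     0.002] toolz [-0.0085 -0.0024 -1.    ] j7 -1.95
[ 0.48 -0.14 -0.06] [-0.002  -0.0043  0.0853]
side [316 167  14  20 169] [ 0.501 -0.297] if in tray [ 0.466 -0.225]
side [294 188  15  21 183] [ 0.502 -0.144] if in tray [ 0.467 -0.084]
side [212 204  15  23 237] [0.658 0.07 ] if in tray [0.612 0.115]
side [187 218  16  24 264] [0.674 0.162] if in tray [0.626 0.199]
```

View pics/w5.png

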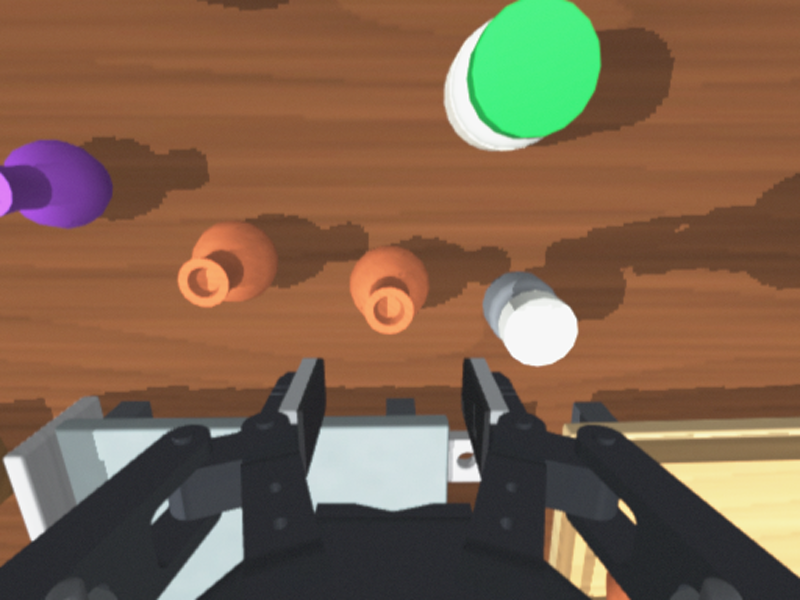

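v2's rim is at (389,308), centred between the fingers. v3's rim is at (206,280), and jar0's lid at (538,328) is clear of the jaws.

Call:
{"op": "move_arm", "data": {"moves": [[0,0,0,-0.001,-0.003,0.04,0.05],[0,0,0,-0.001,-0.003,0.07,0.05],[0,0,0,-0.001,-0.003,0.087,0.05],[0,0,0,-0.001,-0.003,0.087,0.05],[0,0,0,-0.001,-0.003,0.087,0.05],[0,0,0,-0.001,-0.003,0.087,0.0],[0,0,0,-0.001,-0.003,0.087,0.0],[0,0,0,-0.001,-0.003,0.087,0.0],[0,0,0,-0.001,-0.003,0.087,0.0],[0,0,0,-0.001,-0.003,0.087,0.0]]}}

```text
clock: 12.9
position: [0.6591, 0.0767, 0.0474]
ee_rot: [-0.707, 0.707, -0.001, 0.001]
ft_force: [0.3, -1.0, 6.0]
grip_width: 0.254
```

Call:
{"op": "move_arm", "data": {"moves": [[0,0,0,0,0,0,0.0],[0,0,0,0,0,0,0.0],[0,0,0,0,0,-0.03,0.0],[0,0,0,0,0,-0.08,0.0],[0,0,0,0,0,-0.13,0.0],[0,0,0,0,0,-0.13,0.0],[0,0,0,0,0,-0.13,0.0]]}}

```text
clock: 13.6
position: [0.6586, 0.0769, 0.1773]
ee_rot: [0.707, -0.707, 0.001, -0.001]
ft_force: [0.3, 1.0, -2.5]
grip_width: 0.254
```

```bash
python3 go.py .526 -.086 .17 .04 .526 -.086 .093 .04;python3 vs.py
```

```text
t 13.60 p [0.6586 0.0769 0.1773] F [ 0.3  1.  -2.5] grip 0.254 toolx [ 0. -1. -0.] toolz [ 0.003  0.    -1.   ] j7 -1.94
[-0.17 -0.   -2.28] [0.1629 0.1326 0.0069]
[-0.17 -0.   -2.28] [0.1629 0.1329 0.0839]
side [316 167  14  20 169] [ 0.501 -0.297] if in tray [ 0.466 -0.225]
side [209 170  15  23 171] [ 0.794 -0.065] if in tray [ 0.738 -0.011]
side [294 188  15  21 181] [ 0.502 -0.144] if in tray [ 0.467 -0.084]
side [187 218  16  24 265] [0.674 0.162] if in tray [0.626 0.199]
```

Call:
{"op": "move_arm", "data": {"moves": [[0,0,-1,0.04,0.03,0,0],[0,0,-2.3,0.08,0.065,0,0],[0,0,-2.3,0.12,0.1,0,0],[0,0,-2.3,0.163,0.13,0,0],[0,0,-2.3,0.163,0.13,0,0],[0,0,-2.3,0.163,0.13,0,0],[0,0,-2.3,0.163,0.13,0.03,0],[0,0,-2.3,0.163,0.13,0.055,0],[0,0,-2.3,0.163,0.13,0.07,0],[0,0,-2.3,0.163,0.13,0.075,0]]}}

```text
clock: 14.7
position: [0.5274, -0.0848, 0.0986]
ee_rot: [0.722, -0.692, -0.002, 0.0]
ft_force: [-0.0, -0.5, -1.5]
grip_width: 0.255
```

Call:
{"op": "move_arm", "data": {"moves": [[0,0,0,0,0,0.002,0],[0,0,0,0,0,0.003,0]]}}

```text
clock: 14.9
position: [0.5287, -0.0857, 0.0984]
ee_rot: [0.721, -0.692, 0.0, -0.0]
ft_force: [-2.2, 2.2, 4.7]
grip_width: 0.253
```

Call:
{"op": "move_arm", "data": {"moves": [[0,0,0,0,0,0,0.02],[0,0,0,0,0,0,0.035],[0,0,0,0,0,0,0.05],[0,0,0,0,0,0,0.05],[0,0,0,0,0,-0.04,0.05],[0,0,0,0,0,-0.08,0.05],[0,0,1,-0.04,-0.025,-0.08,0.05],[0,0,2.3,-0.08,-0.05,-0.08,0.05],[0,0,2.3,-0.12,-0.075,-0.08,0.05],[0,0,2.3,-0.16,-0.1,-0.08,0.05]]}}

```text
clock: 15.9
position: [0.6223, 0.0788, 0.1779]
ee_rot: [-0.707, 0.707, -0.0, 0.0]
ft_force: [0.3, -0.8, 0.3]
grip_width: 0.587
```

Call:
{"op": "move_arm", "data": {"moves": [[0,0,0,-0.04,-0.025,0,0.05],[0,0,0,-0.085,-0.052,0.02,0.05],[0,0,0,-0.085,-0.052,0.05,0.05],[0,0,0,-0.085,-0.052,0.05,0.05],[0,0,0,-0.085,-0.052,0.05,0.05]]}}

```text
clock: 16.4
position: [0.6732, 0.1616, 0.1276]
ee_rot: [-0.707, 0.707, 0.0, -0.001]
ft_force: [0.6, 0.2, 1.7]
grip_width: 0.589
```

```bash
python3 vs.py; python3 go.py .671 .165 .043 0
```

```text
side [316 167  14  20 183] [ 0.502 -0.297] if in tray [ 0.467 -0.225]
side [277 179  15  23 216] [ 0.573 -0.156] if in tray [ 0.533 -0.095]
side [294 188  15  21 201] [ 0.503 -0.143] if in tray [ 0.468 -0.083]
side [187 218  16  24 264] [0.674 0.162] if in tray [0.626 0.2  ]
t 16.50 p [0.6742 0.1612 0.1296] F [-0.1  0.1  0.1] grip 0.587 toolx [-0.002 -1.     0.   ] toolz [ 2.3e-03 -3.0e-04 -1.0e+00] j7 -2.09
[-0.13 -0.02 -0.1 ] [-0.0038  0.0034  0.0866]
```

Call:
{"op": "move_arm", "data": {"moves": [[0,0,0,-0.004,0.003,0.04,0.05],[0,0,0,-0.004,0.003,0.07,0.05],[0,0,0,-0.004,0.003,0.087,0.05],[0,0,0,-0.004,0.003,0.087,0.05],[0,0,0,-0.004,0.003,0.087,0.05],[0,0,0,-0.004,0.003,0.087,0.0],[0,0,0,-0.004,0.003,0.087,0.0],[0,0,0,-0.004,0.003,0.087,0.0],[0,0,0,-0.004,0.003,0.087,0.0],[0,0,0,-0.004,0.003,0.087,0.0]]}}

```text
clock: 17.5
position: [0.6715, 0.1669, 0.0425]
ee_rot: [0.707, -0.707, 0.001, -0.001]
ft_force: [0.0, -1.0, 5.9]
grip_width: 0.257
```

Call:
{"op": "move_arm", "data": {"moves": [[0,0,0,0,0,0,0.0],[0,0,0,0,0,0,0.0],[0,0,0,0,0,-0.03,0.0],[0,0,0,0,0,-0.08,0.0],[0,0,0,0,0,-0.13,0.0],[0,0,0,0,0,-0.13,0.0],[0,0,0,0,0,-0.13,0.0]]}}

```text
clock: 18.2
position: [0.671, 0.1669, 0.1725]
ee_rot: [0.707, -0.707, 0.001, -0.001]
ft_force: [-1.3, -0.2, -1.5]
grip_width: 0.252
```

```bash
python3 go.py .532 -.230 .17 .04 .532 -.230 .093 .04; python3 - <<'E'
from h import *
a=cams.camera("scene")[130:255,150:420];b=cams.camera("side")[130:230,230:360]
o=np.vstack([cv2.resize(a,(650,300),interpolation=cv2.INTER_CUBIC)]+[cv2.resize(b,(390,300),interpolation=cv2.INTER_CUBIC)@np.eye(3) if 0 else cv2.copyMakeBorder(cv2.resize(b,(390,300),interpolation=cv2.INTER_CUBIC),0,0,0,260,0)])
save("","chk1",o)
E
```

```text
t 18.20 p [0.671  0.1669 0.1725] F [-1.3 -0.2 -1.5] grip 0.252 toolx [ 0. -1. -0.] toolz [ 3.1e-03  5.0e-04 -1.0e+00] j7 -2.09
[-0.18  0.02 -2.28] [0.3969 0.1391 0.0018]
[-0.18  0.02 -2.28] [0.3969 0.1394 0.0788]
```

View pics/chk1.png

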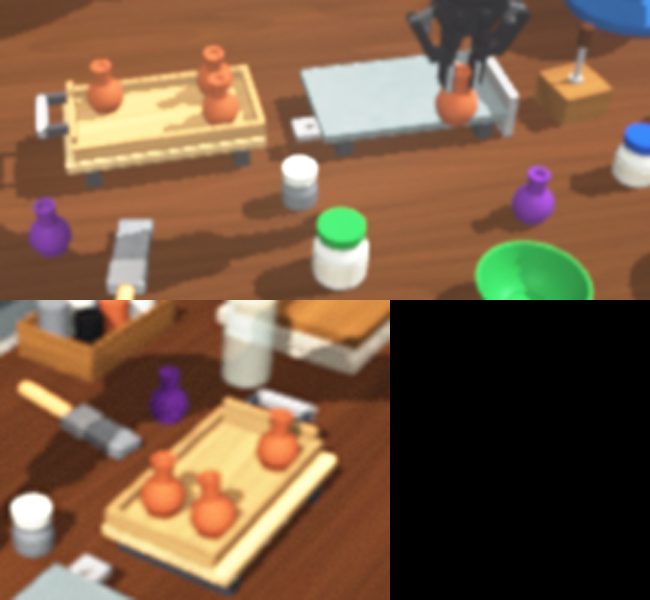

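Three vases stand upright in the tray, and the fourth is held over the rack. I'll place it in the last slot.

Call:
{"op": "move_arm", "data": {"moves": [[0,0,-1,0.03,0.01,-0.03,0],[0,0,-2.3,0.075,0.026,-0.03,0],[0,0,-2.3,0.12,0.042,-0.03,0],[0,0,-2.3,0.165,0.058,-0.03,0],[0,0,-2.3,0.21,0.074,-0.03,0],[0,0,-2.3,0.255,0.09,-0.03,0],[0,0,-2.3,0.3,0.106,-0.03,0],[0,0,-2.3,0.345,0.122,-0.03,0],[0,0,-2.3,0.397,0.139,-0.03,0],[0,0,-2.3,0.397,0.139,-0.03,0]]}}

```text
clock: 19.3
position: [0.5275, -0.2384, 0.1987]
ee_rot: [0.718, -0.696, -0.001, 0.002]
ft_force: [-0.5, 0.1, -0.8]
grip_width: 0.257
```

Call:
{"op": "move_arm", "data": {"moves": [[0,0,0,0,0,0,0],[0,0,0,0,0,0,0]]}}

```text
clock: 19.5
position: [0.5316, -0.2289, 0.1998]
ee_rot: [0.722, -0.692, -0.001, -0.0]
ft_force: [0.5, 0.1, -0.8]
grip_width: 0.251
```

```bash
python3 go.py .532 -.230 .0935 .04
```

```text
t 19.50 p [ 0.5316 -0.2289  0.1998] F [ 0.5  0.1 -0.8] grip 0.251 toolx [ 0.042 -0.999 -0.001] toolz [-0.001   0.0014 -1.    ] j7 -1.32
[0.06 0.08 0.1 ] [ 0.0013 -0.0005  0.1063]
```

Call:
{"op": "move_arm", "data": {"moves": [[0,0,0,0.001,0,0.04,0],[0,0,0,0.001,0,0.075,0],[0,0,0,0.001,0,0.095,0],[0,0,0,0.001,0,0.101,0],[0,0,0,0.001,0,0.104,0],[0,0,0,0.001,0,0.106,0],[0,0,0,0.001,0,0.107,0],[0,0,0,0.001,0,0.107,0]]}}

```text
clock: 20.3
position: [0.532, -0.2315, 0.0945]
ee_rot: [0.721, -0.693, 0.001, -0.0]
ft_force: [0.2, 0.1, -0.5]
grip_width: 0.25
```

Call:
{"op": "move_arm", "data": {"moves": [[0,0,0,0,0,0,0.02],[0,0,0,0,0,0,0.035],[0,0,0,0,0,0,0.05],[0,0,0,0,0,0,0.05],[0,0,0,0,0,-0.04,0.05],[0,0,0,0,0,-0.09,0.05],[0,0,0,0,0,-0.09,0.05],[0,0,0,0,0,-0.09,0.05]]}}

```text
clock: 21.1
position: [0.5322, -0.2317, 0.1849]
ee_rot: [0.721, -0.693, 0.001, -0.0]
ft_force: [-0.8, -0.1, -0.9]
grip_width: 0.585
```

```bash
python3 vs.py; python3 go.py .46 -.31 .2 .04
```

```text
side [300 159  13  22 189] [ 0.575 -0.31 ] if in tray [ 0.535 -0.237]
side [316 167  14  20 165] [ 0.501 -0.298] if in tray [ 0.466 -0.226]
side [277 179  15  23 196] [ 0.573 -0.156] if in tray [ 0.533 -0.095]
side [294 188  15  21 176] [ 0.503 -0.144] if in tray [ 0.468 -0.083]
t 21.20 p [ 0.531  -0.2314  0.1827] F [-0.1 -0.3 -0. ] grip 0.588 toolx [ 0.04  -0.999 -0.   ] toolz [-1.2e-03  3.0e-04 -1.0e+00] j7 -1.32
[0.07 0.02 0.01] [ 0.0757  0.0741 -0.0173]
```

Call:
{"op": "move_arm", "data": {"moves": [[0,0,0,0.04,0.015,0,0.03],[0,0,0,0.08,0.03,0.01,0.03],[0,0,0,0.08,0.03,0.02,0.03],[0,0,0,0.08,0.03,0.02,0.03],[0,0,0,0.08,0.03,0.02,0.03]]}}

```text
clock: 21.7
position: [0.5049, -0.3112, 0.1628]
ee_rot: [0.722, -0.692, -0.001, -0.0]
ft_force: [1.4, -0.8, 0.6]
grip_width: 0.35
```

```bash
python3 w.py w6;python3 go.py .5045 -.3125 .057 .04
```

```text
t 21.75 p [ 0.5053 -0.3111  0.1635] F [ 0.9 -0.1 -0. ] grip 0.347 toolx [ 0.042 -0.999 -0.001] toolz [-2.e-04  9.e-04 -1.e+00] j7 -1.18
[0.01 0.05 0.13] [0.0015 0.0009 0.1065]
```

View pics/w6.png

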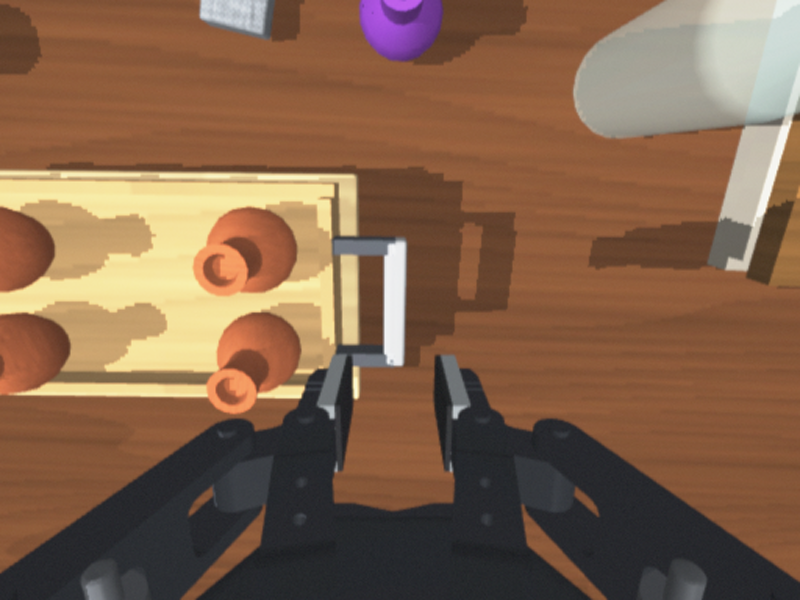

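The handle bar spans (400,238) to (395,365), centred between the fingers. All four vases are upright in the tray.

```bash
python3 - <<'E'
import pickle; from h import *
p,im=pickle.load(open("w6.pkl","rb"))
f=lambda u,v,z:onz(p,u*.64-.2,v*.64-.2,z).round(4)
print(f(396,302,.081),f(402,239,.081),f(396,365,.081),'wall',f(357,175,.081),f(357,397,.067),'w2',f(357,240,.081),f(357,350,.081))
# height check of bar centre from w1 + w6
q,_=pickle.load(open("w1.pkl","rb"))
print(tri([(p["xyz"],ray(p,396*.64,302*.64)),(q["xyz"],ray(q,505*.64,201*.64))]))
E
```

```text
[ 0.5074 -0.3123  0.081 ] [ 0.5425 -0.3139  0.081 ] [ 0.469 -0.314  0.081] wall [ 0.5741 -0.2896  0.081 ] [ 0.4387 -0.2907  0.067 ] w2 [ 0.541  -0.2901  0.081 ] [ 0.4775 -0.2912  0.081 ]
[ 0.50536157 -0.31268795  0.07565872]
```

Call:
{"op": "move_arm", "data": {"moves": [[0,0,1.2,0.002,0,0.03,0.03],[0,0,1.2,0.002,0,0.06,0.03],[0,0,1.2,0.002,0,0.085,0.03],[0,0,1.2,0.002,0,0.1,0.03],[0,0,1.2,0.002,0,0.108,0.03],[0,0,1.2,0.002,0,0.108,0.03]]}}

```text
clock: 22.35
position: [0.505, -0.3141, 0.0554]
ee_rot: [0.714, -0.7, -0.0, -0.0]
ft_force: [0.7, 0.6, -0.3]
grip_width: 0.351
```

Call:
{"op": "move_arm", "data": {"moves": [[0,0,0,0,0,0,0.018],[0,0,0,0,0,0,0.01],[0,0,0,0,0,0,0.0],[0,0,0,0,0,0,0.0],[0,0,0,0,0,0,0.0],[0,0,0,0,0,0,0.0]], "grip_force": 60}}

```text
clock: 22.95
position: [0.5057, -0.314, 0.057]
ee_rot: [0.714, -0.7, 0.001, -0.0]
ft_force: [-1.6, 4.2, 7.1]
grip_width: 0.126
```

```bash
python3 go.py .5 .005 .052 0;python3 vs.py
```

```text
t 22.95 p [ 0.5057 -0.314   0.057 ] F [-1.6  4.2  7.1] grip 0.126 toolx [ 0.02 -1.    0.  ] toolz [ 1.5e-03 -3.0e-04 -1.0e+00] j7 -1.24
[-0.09 -0.02  1.17] [-0.3191 -0.0007  0.0049]
side [300 159  14  21 190] [ 0.574 -0.311] if in tray [ 0.534 -0.238]
side [316 165  14  22 165] [ 0.508 -0.309] if in tray [ 0.472 -0.236]
side [277 179  15  23 202] [ 0.572 -0.156] if in tray [ 0.532 -0.095]
side [294 187  15  22 178] [ 0.505 -0.149] if in tray [ 0.47  -0.088]
```

Handle is pinched and force is modest. Sliding slowly now, in steps.

Call:
{"op": "move_arm", "data": {"moves": [[0,0,0,-0.001,0,-0.001,0],[0,0,0,-0.003,0,-0.001,0],[0,0,0,-0.006,0,-0.001,0],[0,0,0,-0.01,0,-0.001,0],[0,0,0,-0.015,0,-0.001,0],[0,0,0.1,-0.02,0,-0.001,0],[0,0,0.1,-0.025,0,-0.001,0],[0,0,0.1,-0.03,0,-0.001,0],[0,0,0.1,-0.035,0,-0.001,0],[0,0,0.1,-0.04,0,-0.001,0]], "grip_force": 80}}

```text
clock: 24.05
position: [0.504, -0.2765, 0.0571]
ee_rot: [0.713, -0.702, 0.001, 0.001]
ft_force: [-0.2, -5.2, -0.6]
grip_width: 0.126
```

```bash
python3 go.py .4955 .006 .057 0;python3 vs.py
```

```text
t 24.05 p [ 0.504  -0.2765  0.0571] F [-0.2 -5.2 -0.6] grip 0.126 toolx [ 0.016 -1.     0.003] toolz [ 0.001  -0.0025 -1.    ] j7 -1.31
[-0.05 -0.14  0.9 ] [-0.2826  0.004  -0.0006]
side [294 164  14  22 196] [ 0.573 -0.27 ] if in tray [ 0.533 -0.2  ]
side [311 170  14  22 175] [ 0.507 -0.27 ] if in tray [ 0.472 -0.2  ]
side [270 185  15  23 205] [ 0.571 -0.115] if in tray [ 0.531 -0.056]
side [288 193  14  22 176] [ 0.506 -0.108] if in tray [ 0.471 -0.05 ]
side [148 294  28  41  67] [0.543 0.399] if in tray [0.505 0.419]
```

Call:
{"op": "move_arm", "data": {"moves": [[0,0,0,-0.005,0,0,0],[0,0,0,-0.011,0,0,0],[0,0,0.1,-0.017,0,0,0],[0,0,0.1,-0.023,0,0,0],[0,0,0.1,-0.029,0,0,0],[0,0,0.2,-0.035,0.001,0,0],[0,0,0.2,-0.041,0.001,0,0],[0,0,0.2,-0.047,0.001,0,0],[0,0,0.2,-0.053,0.001,0,0],[0,0,0.2,-0.059,0.001,0,0]]}}

```text
clock: 25.15
position: [0.5022, -0.2172, 0.0571]
ee_rot: [0.712, -0.703, 0.001, 0.0]
ft_force: [0.1, -6.3, 1.0]
grip_width: 0.125
```

Call:
{"op": "move_arm", "data": {"moves": [[0,0,0,-0.005,0,0,0],[0,0,0,-0.01,0,0,0],[0,0,0.1,-0.015,0,0,0],[0,0,0.1,-0.02,0,0,0],[0,0,0.1,-0.024,0,0,0],[0,0,0.2,-0.026,0,0,0],[0,0,0.2,-0.026,0,0,0]]}}

```text
clock: 25.85
position: [0.5019, -0.1909, 0.0571]
ee_rot: [0.71, -0.704, 0.001, 0.0]
ft_force: [-0.6, -5.1, 0.7]
grip_width: 0.118
```

```bash
python3 go.py .4955 .006 .057 0; python3 - <<'E'
from h import *
a=cams.camera("scene")[130:255,150:420];b=cams.camera("side")[150:270,230:386]
save("","chk2",np.vstack([cv2.resize(a,(650,300),interpolation=cv2.INTER_CUBIC),cv2.copyMakeBorder(cv2.resize(b,(390,300),interpolation=cv2.INTER_CUBIC),0,0,0,260,0)]))
E
```

```text
t 25.85 p [ 0.5019 -0.1909  0.0571] F [-0.6 -5.1  0.7] grip 0.118 toolx [ 0.01  -1.     0.002] toolz [ 0.001  -0.0018 -1.    ] j7 -1.45
[-0.05 -0.1   0.55] [-0.197   0.0045 -0.0002]
```

View pics/chk2.png

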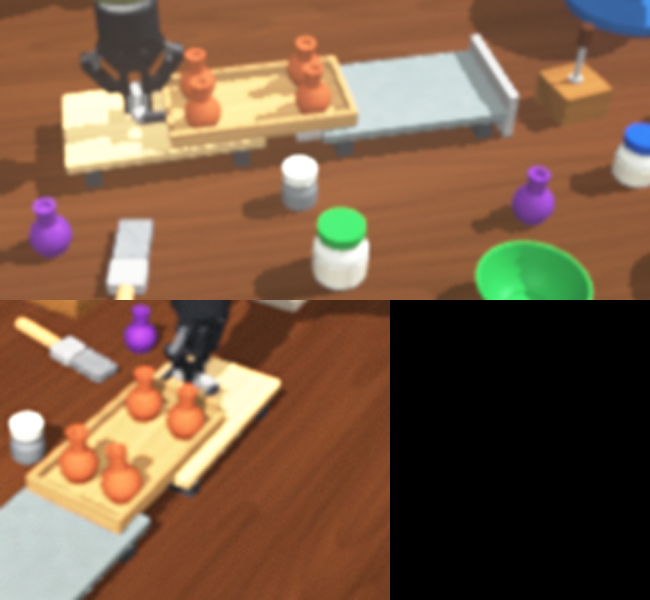

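Tray is level and bridging the gap, with all vases upright. Continuing.

Call:
{"op": "move_arm", "data": {"moves": [[0,0,0,-0.005,0,0,0],[0,0,0,-0.011,0,0,0],[0,0,0.1,-0.017,0.001,0,0],[0,0,0.1,-0.023,0.001,0,0],[0,0,0.1,-0.029,0.001,0,0],[0,0,0.2,-0.035,0.001,0,0],[0,0,0.2,-0.041,0.001,0,0],[0,0,0.2,-0.047,0.002,0,0],[0,0,0.2,-0.053,0.002,0,0],[0,0,0.2,-0.059,0.002,0,0]]}}

```text
clock: 26.95
position: [0.5, -0.1333, 0.0578]
ee_rot: [0.709, -0.705, 0.002, 0.0]
ft_force: [-0.8, -10.4, 6.5]
grip_width: 0.122
```

Call:
{"op": "move_arm", "data": {"moves": [[0,0,0,-0.006,0,0,0],[0,0,0,-0.012,0,0,0],[0,0,0.1,-0.018,0,0,0],[0,0,0.1,-0.024,0.001,0,0],[0,0,0.1,-0.03,0.001,0,0],[0,0,0.1,-0.036,0.001,0,0],[0,0,0.2,-0.042,0.001,0,0],[0,0,0.2,-0.048,0.002,0,0],[0,0,0.2,-0.048,0.002,0,0]]}}

```text
clock: 27.85
position: [0.4976, -0.0836, 0.0576]
ee_rot: [0.708, -0.706, 0.001, -0.0]
ft_force: [-0.2, -3.6, 6.2]
grip_width: 0.123
```

```bash
python3 go.py .4955 .006 .054 0; python3 vs.py
```

```text
t 27.85 p [ 0.4976 -0.0836  0.0576] F [-0.2 -3.6  6.2] grip 0.123 toolx [ 0.003 -1.     0.002] toolz [ 0.0021 -0.0018 -1.    ] j7 -1.66
[-0.12 -0.1   0.17] [-0.0896  0.0018  0.0034]
side [261 193  15  24 235] [ 0.569 -0.063] if in tray [ 0.529 -0.008]
side [278 202  16  23 210] [ 0.497 -0.058] if in tray [ 0.462 -0.004]
side [230 218  17  27 264] [0.572 0.088] if in tray [0.532 0.131]
side [248 229  17  26 241] [0.505 0.098] if in tray [0.47 0.14]
side [148 294  21  38  63] [0.543 0.399] if in tray [0.505 0.419]
```

Call:
{"op": "move_arm", "data": {"moves": [[0,0,0,-0.005,0,0,0],[0,0,0,-0.01,0,0,0],[0,0,0,-0.015,0,0,0],[0,0,0,-0.02,0,0,0],[0,0,0,-0.025,0,0,0],[0,0,0,-0.03,0.001,0,0],[0,0,0,-0.034,0.001,0,0],[0,0,0,-0.034,0.001,0,0]]}}

```text
clock: 28.75
position: [0.4953, -0.0474, 0.0565]
ee_rot: [0.709, -0.705, -0.0, -0.0]
ft_force: [0.6, 1.2, -5.0]
grip_width: 0.123
```

```bash
python3 go.py .4955 .006 .054 0
```

```text
t 28.75 p [ 0.4953 -0.0474  0.0565] F [ 0.6  1.2 -5. ] grip 0.123 toolx [ 0.005 -1.    -0.001] toolz [-4.e-04  8.e-04 -1.e+00] j7 -1.73
[0.02 0.04 0.28] [-0.0534 -0.0004  0.0025]
```

Call:
{"op": "move_arm", "data": {"moves": [[0,0,0,0,0,0.0007,0],[0,0,0,-0.002,0,0.0013,0],[0,0,0,-0.005,0,0.002,0],[0,0,0,-0.01,0,0.0025,0],[0,0,0.1,-0.015,0,0.003,0],[0,0,0.2,-0.02,0,0.003,0],[0,0,0.2,-0.025,0,0.003,0],[0,0,0.3,-0.03,0,0.003,0],[0,0,0.3,-0.034,0,0.003,0],[0,0,0.3,-0.034,0,0.003,0]]}}

```text
clock: 29.75
position: [0.4959, -0.0142, 0.0541]
ee_rot: [-0.707, 0.707, -0.0, 0.0]
ft_force: [-1.6, -2.6, 1.2]
grip_width: 0.123
```

```bash
python3 go.py .4955 .006 .054 0
```

```text
t 29.75 p [ 0.4959 -0.0142  0.0541] F [-1.6 -2.6  1.2] grip 0.123 toolx [-0.001 -1.     0.   ] toolz [ 1.e-03 -2.e-04 -1.e+00] j7 -1.81
[-0.06 -0.01 -0.06] [-0.0202  0.0004  0.0001]
```

Now creep to the stop, watching the force.

Call:
{"op": "move_arm", "data": {"moves": [[0,0,0,-0.003,0,0,0],[0,0,0,-0.006,0,0,0],[0,0,0,-0.009,0,0,0],[0,0,0,-0.012,0,0,0],[0,0,0,-0.014,0,0,0],[0,0,0,-0.016,0,0,0],[0,0,0,-0.016,0,0,0]]}}

```text
clock: 30.45
position: [0.496, 0.0007, 0.0541]
ee_rot: [-0.706, 0.708, -0.001, -0.0]
ft_force: [-0.1, -6.2, 1.3]
grip_width: 0.124
```

Call:
{"op": "move_arm", "data": {"moves": [[0,0,0,-0.0015,0,0,0],[0,0,0,-0.003,0,0,0],[0,0,0,-0.003,0,0,0]]}}

```text
clock: 30.75
position: [0.4959, 0.0036, 0.0541]
ee_rot: [-0.706, 0.708, -0.001, -0.0]
ft_force: [0.3, -6.2, 2.0]
grip_width: 0.118
```

Call:
{"op": "move_arm", "data": {"moves": [[0,0,0,-0.0015,0,0,0],[0,0,0,-0.003,0,0,0],[0,0,0,-0.003,0,0,0]]}}

```text
clock: 31.05
position: [0.496, 0.0065, 0.0541]
ee_rot: [-0.706, 0.708, -0.001, -0.0]
ft_force: [-0.1, -6.2, 2.6]
grip_width: 0.123
```

Call:
{"op": "move_arm", "data": {"moves": [[0,0,0,-0.0015,0,0,0],[0,0,0,-0.003,0,0,0],[0,0,0,-0.003,0,0,0]]}}

```text
clock: 31.35
position: [0.496, 0.008, 0.0541]
ee_rot: [-0.706, 0.708, -0.001, -0.001]
ft_force: [-0.2, -12.4, 2.2]
grip_width: 0.125
```

Call:
{"op": "move_arm", "data": {"moves": [[0,0,0,-0.001,0,0,0],[0,0,0,-0.002,0,0,0],[0,0,0,-0.002,0,0,0]]}}

```text
clock: 31.65
position: [0.496, 0.008, 0.0541]
ee_rot: [-0.705, 0.709, -0.002, -0.002]
ft_force: [0.1, -18.3, 3.2]
grip_width: 0.123
```

```bash
python3 go.py .4955 .006 .054 0
```

```text
t 31.65 p [0.496  0.008  0.0541] F [  0.1 -18.3   3.2] grip 0.123 toolx [-0.005 -1.     0.005] toolz [ 6.e-04 -5.e-03 -1.e+00] j7 -1.86
[-0.04 -0.29 -0.28] [0.002  0.0005 0.0001]
```

Call:
{"op": "move_arm", "data": {"moves": [[0,0,0,0.001,0,0,0],[0,0,0,0.0025,0,0,0],[0,0,0,0.0025,0,0,0.01],[0,0,0,0.0025,0,0,0.02],[0,0,0,0.0025,0,0,0.03],[0,0,0,0.0025,0,0,0.03],[0,0,0,0.0025,0,0,0.03],[0,0,0,0.0025,0,-0.02,0.03],[0,0,0,0.0025,0,-0.06,0.03],[0,0,0,0.0025,0,-0.1,0.03]]}}

```text
clock: 32.65
position: [0.4948, 0.0104, 0.1544]
ee_rot: [-0.707, 0.707, 0.001, -0.0]
ft_force: [1.0, -0.4, -0.1]
grip_width: 0.349
```

Call:
{"op": "move_arm", "data": {"moves": [[0,0,0,0,0,-0.05,0.03],[0,0,0,0,0,-0.1,0.03],[0,0,0,0,0,-0.1,0.03],[0,0,0,0,0,-0.1,0.03]]}}

```text
clock: 33.05
position: [0.4959, 0.0101, 0.2545]
ee_rot: [-0.707, 0.708, -0.001, 0.001]
ft_force: [1.4, -0.7, -0.4]
grip_width: 0.352
```

```bash
python3 w.py w7; python3 go.py .52 .397 .25 0
```

```text
t 33.10 p [0.4952 0.01   0.2532] F [-1.1  0.1 -1.4] grip 0.353 toolx [-0.001 -1.     0.   ] toolz [-3.e-04 -2.e-04 -1.e+00] j7 -1.72
[ 0.02 -0.01 -0.07] [-0.3871 -0.0243  0.0031]
```

View pics/w7.png

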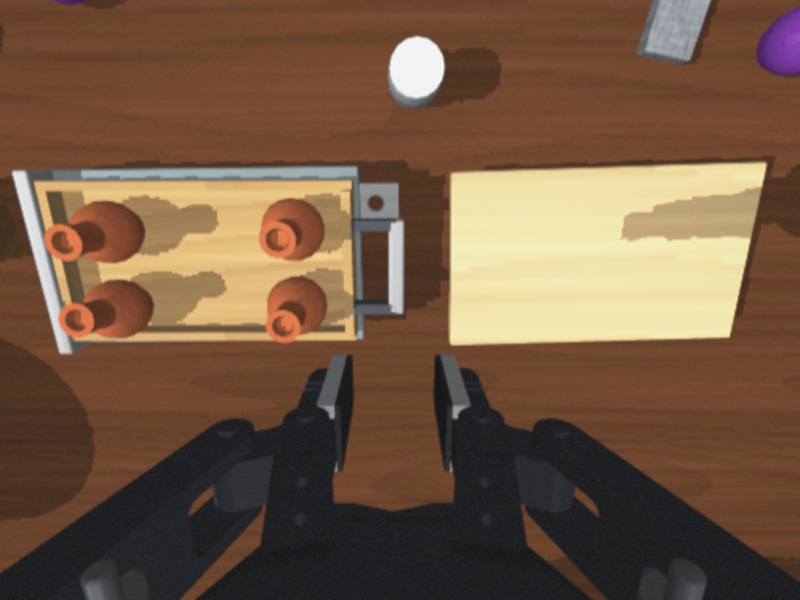

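The tray is home: leading wall on the stop at left, squarely inside the rack, four vases upright. The lug hole is at (375,203), free behind the tray, and the handle bar is at (397,268). Next, the pin.

```bash
python3 - <<'E'
import pickle; from h import *
p,im=pickle.load(open("w7.pkl","rb"))
f=lambda u,v,z:onz(p,u*.64-.2,v*.64-.2,z).round(4)
print('hole',f(375,203,.037),'trail wall',f(357,178,.078),f(357,340,.064),'bar',f(397,222,.078),f(397,316,.078))
im=cams.camera("scene");ps=par("scene");pd=par("side")
for u,v,z in((645,203,0),(655,155,.12),(602,155,.12),(708,160,.12)): print(onz(ps,u*.64,v*.64,z).round(3))
E
python3 go.py .52 .397 .2 .785
```

```text
hole [0.5411 0.0252 0.037 ] trail wall [0.5623 0.0363 0.078 ] [0.43   0.0408 0.064 ] bar [0.5307 0.0074 0.078 ] [0.4565 0.0072 0.078 ]
[0.273 0.614 0.   ]
[0.254 0.621 0.12 ]
[0.229 0.498 0.12 ]
[0.302 0.729 0.12 ]
t 33.15 p [0.4948 0.0099 0.2524] F [-0.4 -0.2 -1. ] grip 0.352 toolx [-0.001 -1.    -0.   ] toolz [-0.0018  0.     -1.    ] j7 -1.72
[ 1.000e-01  4.000e-02 -4.505e+01] [-0.3872 -0.0247  0.0524]
```

Call:
{"op": "move_arm", "data": {"moves": [[0,0,-5,-0.04,-0.003,0,0.04],[0,0,-10,-0.08,-0.005,0,0.04],[0,0,-15,-0.12,-0.008,0,0.04],[0,0,-20,-0.16,-0.01,0,0.04],[0,0,-25,-0.2,-0.013,0,0.04],[0,0,-30,-0.24,-0.015,0,0.04],[0,0,-35,-0.28,-0.018,0,0.04],[0,0,-40,-0.32,-0.02,0.02,0.04],[0,0,-45,-0.36,-0.023,0.04,0.04],[0,0,-45,-0.387,-0.025,0.052,0.04]]}}

```text
clock: 34.15
position: [0.5191, 0.399, 0.1976]
ee_rot: [0.925, -0.381, -0.002, 0.002]
ft_force: [-0.5, -0.1, 0.7]
grip_width: 0.467
```

Call:
{"op": "move_arm", "data": {"moves": [[0,0,0,0,0,0,0.04],[0,0,0,0,0,0,0.04],[0,0,0,0,0,0,0.04]]}}

```text
clock: 34.45
position: [0.5213, 0.3958, 0.2012]
ee_rot: [0.923, -0.384, -0.0, 0.001]
ft_force: [-0.0, -1.3, 0.3]
grip_width: 0.47
```

```bash
python3 w.py w8; python3 go.py .52 .397 .1 .785
```

```text
t 34.50 p [0.5216 0.3956 0.2016] F [-0.7  0.6 -0.5] grip 0.468 toolx [ 0.705 -0.709  0.001] toolz [ 4.e-04 -7.e-04 -1.e+00] j7 -1.78
[ 0.01 -0.04 -0.15] [-2.200e-03  1.000e-04  1.016e-01]
```

View pics/w8.png

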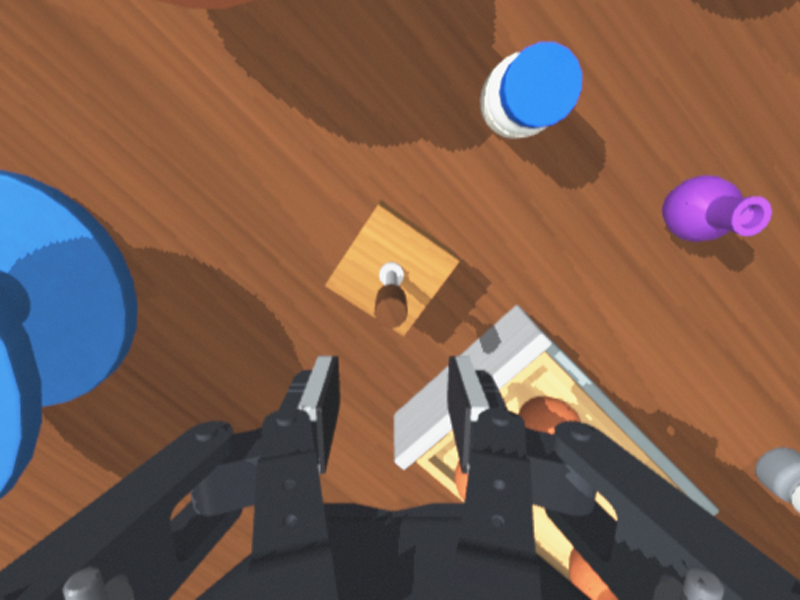

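The pin's collar is at (391,274) and its grip top at (391,310), just ahead of the jaws. The rest is clear.

```bash
python3 - <<'E'
import pickle; from h import *
p,im=pickle.load(open("w8.pkl","rb"))
f=lambda u,v,z:onz(p,u*.64-.2,v*.64-.2,z).round(4)
print('collar',f(391,274,.05),'top',f(391,312,.132))
E
python3 go.py .5205 .3965 .1 .785
```

```text
collar [0.5209 0.3976 0.05  ] top [0.5214 0.3976 0.132 ]
t 34.50 p [0.5216 0.3956 0.2016] F [-0.7  0.6 -0.5] grip 0.468 toolx [ 0.705 -0.709  0.001] toolz [ 4.e-04 -7.e-04 -1.e+00] j7 -1.78
[ 0.01 -0.04 -0.15] [-1.500e-03  1.000e-04  1.016e-01]
```

Call:
{"op": "move_arm", "data": {"moves": [[0,0,0,-0.002,-0.001,0.04,0.04],[0,0,0,-0.002,-0.001,0.075,0.04],[0,0,0,-0.002,-0.001,0.095,0.04],[0,0,0,-0.002,-0.001,0.102,0.04],[0,0,0,-0.002,-0.001,0.102,0.04],[0,0,0,-0.002,-0.001,0.102,0.03],[0,0,0,-0.002,-0.001,0.102,0.02],[0,0,0,-0.002,-0.001,0.102,0.01],[0,0,0,-0.002,-0.001,0.102,0.0],[0,0,0,-0.002,-0.001,0.102,0.0]], "grip_force": 40}}

```text
clock: 35.5
position: [0.5211, 0.3995, 0.1012]
ee_rot: [0.924, -0.383, 0.001, -0.001]
ft_force: [-0.4, -1.0, 6.4]
grip_width: 0.197
```

Call:
{"op": "move_arm", "data": {"moves": [[0,0,0,0,0,0,0.0],[0,0,0,0,0,0,0.0],[0,0,0,0,0,0,0.0]]}}

```text
clock: 35.8
position: [0.5211, 0.3995, 0.1012]
ee_rot: [0.924, -0.383, 0.001, -0.001]
ft_force: [-0.6, -1.0, 6.1]
grip_width: 0.196
```

```bash
python3 go.py .521 .397 .1 .785
```

```text
t 35.80 p [0.5211 0.3995 0.1012] F [-0.6 -1.   6.1] grip 0.196 toolx [ 0.706 -0.708  0.001] toolz [ 0.0021  0.0012 -1.    ] j7 -1.83
[-0.14 -0.04 -0.08] [0.0017 0.0018 0.0012]
```

Call:
{"op": "move_arm", "data": {"moves": [[0,0,0,0,0,-0.01,0],[0,0,0,0,0,-0.03,0],[0,0,0,0,0,-0.06,0],[0,0,0,0,0,-0.1,0],[0,0,0,0,0,-0.14,0],[0,0,0,0,0,-0.14,0],[0,0,0,0,0,-0.14,0]]}}

```text
clock: 36.5
position: [0.5205, 0.3993, 0.241]
ee_rot: [0.924, -0.383, 0.001, -0.001]
ft_force: [0.1, -0.4, -1.2]
grip_width: 0.198
```

```bash
python3 go.py .541 .024 .24 .785 .541 .024 .14 .785
```

```text
t 36.50 p [0.5205 0.3993 0.241 ] F [ 0.1 -0.4 -1.2] grip 0.198 toolx [ 0.706 -0.708  0.001] toolz [ 0.0018  0.0011 -1.    ] j7 -1.77
[-0.12 -0.03 -0.06] [0.2803 0.2505 0.0006]
[-0.12 -0.03 -0.06] [0.2802 0.2507 0.1006]
```

Call:
{"op": "move_arm", "data": {"moves": [[0,0,0,0.03,0.027,0,0],[0,0,0,0.06,0.054,0,0],[0,0,0,0.09,0.08,0,0],[0,0,0,0.12,0.107,0,0],[0,0,0,0.15,0.134,0,0],[0,0,0,0.18,0.161,0,0],[0,0,0,0.21,0.188,0,0],[0,0,0,0.24,0.214,0,0],[0,0,0,0.265,0.237,0,0],[0,0,0,0.28,0.25,0,0]]}}

```text
clock: 37.5
position: [0.5404, 0.0203, 0.2384]
ee_rot: [0.923, -0.385, -0.001, 0.001]
ft_force: [-0.1, 0.0, -1.0]
grip_width: 0.193
```

Call:
{"op": "move_arm", "data": {"moves": [[0,0,0,0,0,0.03,0],[0,0,0,0,0,0.06,0],[0,0,0,0,0,0.08,0],[0,0,0,0,0,0.09,0],[0,0,0,0,0,0.09,0],[0,0,0,0,0,0.09,0]]}}

```text
clock: 38.1
position: [0.5412, 0.0243, 0.1502]
ee_rot: [0.924, -0.383, 0.0, -0.0]
ft_force: [0.4, 0.4, -0.5]
grip_width: 0.198
```

```bash
python3 go.py .541 .024 .14 .785; python3 w.py w9; python3 - <<'E'
from h import *
import pickle
p,im=pickle.load(open("w9.pkl","rb"))
a=cams.camera("scene")[130:200,230:330];b=cams.camera("side")[190:260,220:320]
np.save("a9.npy",a)
pickle.dump((a,b),open("ab9.pkl","wb"))
r=lambda x:cv2.resize(x,(400,280),interpolation=cv2.INTER_CUBIC)
w=cv2.resize(im[100:300,130:372],(363,300))
w=cv2.resize(im[140:300,180:340],(400,400)[::1],interpolation=cv2.INTER_CUBIC)[:320]
o=np.zeros((600,800,3),np.uint8);o[:280,:400]=r(a);o[:280,400:]=r(b);o[280:,:400]=w
save("","chk3",o)
E
```

```text
t 38.10 p [0.5412 0.0243 0.1502] F [ 0.4  0.4 -0.5] grip 0.198 toolx [ 0.706 -0.708  0.   ] toolz [ 4.e-04  1.e-04 -1.e+00] j7 -1.11
[-0.02 -0.01 -0.06] [0.     0.0004 0.0102]
```

View pics/chk3.png

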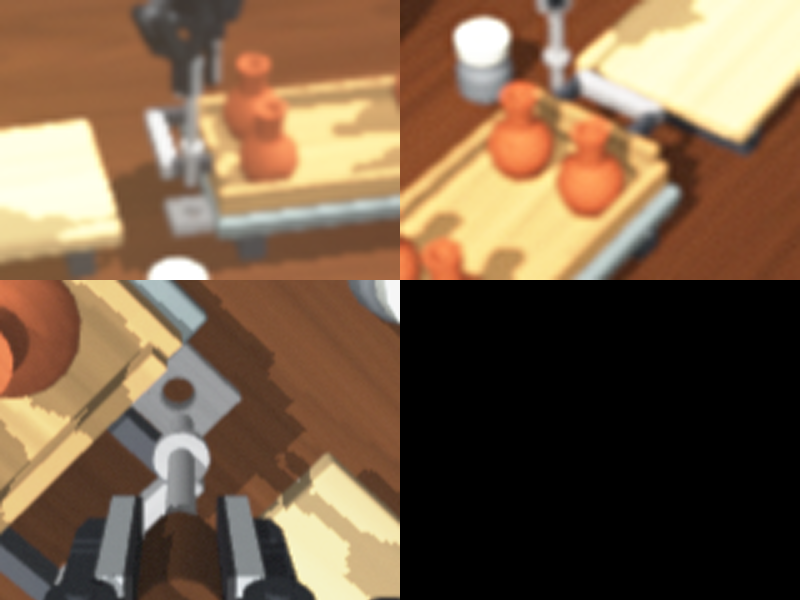

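The pin hangs straight above the lug. In the wrist crop the hole is at (179,393), the shank tip at (181,418) and the collar at (181,456).

```bash
python3 - <<'E'
import pickle; from h import *
p,im=pickle.load(open("w9.pkl","rb"))
f=lambda u,v,z:onz(p,180+u/2.5-.3,140+(v-280)/2.5-.3,z).round(4)
print('hole',f(179,393,.037),'collar',f(181,455,.099),'tip far edge',f(181,414,.061))
ps,pd=par("scene"),par("side")
g=lambda u,v:(230+u/4-.4,130+v/4-.4); s=lambda u,v:(220+(u-400)/4-.4,190+v/4-.4)
print('hole scene',onz(ps,*g(192,213),.037).round(4),'tip scene',onz(ps,*g(191,184),.061).round(4),'collar scene',onz(ps,*g(190,153),.097).round(4))
print('collar tri',tri([(ps["xyz"],ray(ps,*g(190,153))),(pd["xyz"],ray(pd,*s(557,57)))]).round(4),'wrist+scene',tri([(ps["xyz"],ray(ps,*g(190,153))),(p["xyz"],ray(p,180+181/2.5-.3,140+175/2.5-.3))]).round(4))
E
```

```text
hole [0.5418 0.0251 0.037 ] collar [0.5411 0.0236 0.099 ] tip far edge [0.5417 0.0241 0.061 ]
hole scene [0.5452 0.0228 0.037 ] tip scene [0.5392 0.0229 0.061 ] collar scene [0.5474 0.02   0.097 ]
collar tri [0.5422 0.0203 0.0938] wrist+scene [0.539  0.0216 0.0909]
```

Call:
{"op": "move_arm", "data": {"moves": [[0,0,0,-0.0005,-0.0015,0,0],[0,0,0,-0.0005,-0.0015,0.01,0],[0,0,0,-0.0005,-0.0015,0.018,0],[0,0,0,-0.0005,-0.0015,0.022,0],[0,0,0,-0.0005,-0.0015,0.026,0],[0,0,0,-0.0005,-0.0015,0.029,0],[0,0,0,-0.0005,-0.0015,0.031,0],[0,0,0,-0.0005,-0.0015,0.031,0]]}}

```text
clock: 39.05
position: [0.5416, 0.0255, 0.1183]
ee_rot: [0.924, -0.383, -0.0, 0.0]
ft_force: [1.4, 0.3, -0.5]
grip_width: 0.201
```

The tip is about 8 mm into the hole with no contact force. Lowering the rest of the way.

Call:
{"op": "move_arm", "data": {"moves": [[0,0,0,0,0,0.005,0],[0,0,0,0,0,0.01,0],[0,0,0,0,0,0.015,0],[0,0,0,0,0,0.019,0],[0,0,0,0,0,0.022,0],[0,0,0,0,0,0.024,0],[0,0,0,0,0,0.025,0],[0,0,0,0,0,0.025,0]]}}

```text
clock: 39.85
position: [0.5417, 0.0255, 0.0936]
ee_rot: [0.924, -0.383, -0.0, 0.0]
ft_force: [-0.2, -0.6, -0.2]
grip_width: 0.198
```

Call:
{"op": "move_arm", "data": {"moves": [[0,0,0,0,0,0,0.018],[0,0,0,0,0,0,0.025],[0,0,0,0,0,0,0.032],[0,0,0,0,0,0,0.035],[0,0,0,0,0,0,0.035],[0,0,0,0,0,-0.02,0.035],[0,0,0,0,0,-0.06,0.035],[0,0,0,0,0,-0.11,0.035],[0,0,0,0,0,-0.15,0.035],[0,0,0,0,0,-0.15,0.035]]}}

```text
clock: 40.85
position: [0.5441, 0.0263, 0.2493]
ee_rot: [0.924, -0.383, 0.004, -0.001]
ft_force: [0.9, 0.6, -0.9]
grip_width: 0.407
```

Call:
{"op": "move_arm", "data": {"moves": [[0,0,0,0.02,0.04,-0.02,0.035],[0,0,0,0.04,0.07,-0.02,0.035],[0,0,0,0.04,0.07,-0.02,0.035],[0,0,0,0.04,0.07,-0.02,0.035]]}}

```text
clock: 41.25
position: [0.5201, -0.053, 0.2632]
ee_rot: [0.923, -0.384, -0.0, 0.0]
ft_force: [0.2, 1.5, -0.0]
grip_width: 0.411
```

```bash
python3 go.py; python3 w.py w10; python3 - <<'E'
from h import *
import pickle
p,im=pickle.load(open("w10.pkl","rb"))
a=cams.camera("scene")[100:240,200:400];b=cams.camera("side")[110:330,130:350]
o=np.zeros((600,800,3),np.uint8)
o[:280,:400]=cv2.resize(a,(400,280),interpolation=cv2.INTER_CUBIC);o[:400,400:]=cv2.resize(b,(400,400),interpolation=cv2.INTER_CUBIC);o[280:580,:400]=cv2.resize(im,(400,300),interpolation=cv2.INTER_AREA)
save("","chk4",o)
E
python3 vs.py
```

```text
t 41.25 p [ 0.5201 -0.053   0.2632] F [ 0.2  1.5 -0. ] grip 0.411 toolx [ 0.704 -0.71  -0.   ] toolz [-4.e-04 -2.e-04 -1.e+00] j7 -0.87
side [242 210  16  25 257] [0.562 0.036] if in tray [0.523 0.083]
side [260 218  16  26 246] [0.497 0.034] if in tray [0.463 0.081]
side [204 238  39  39 596] [0.569 0.188] if in tray [0.529 0.224]
side [148 289  29  38  62] [0.539 0.378] if in tray [0.501 0.399]
```

View pics/chk4.png

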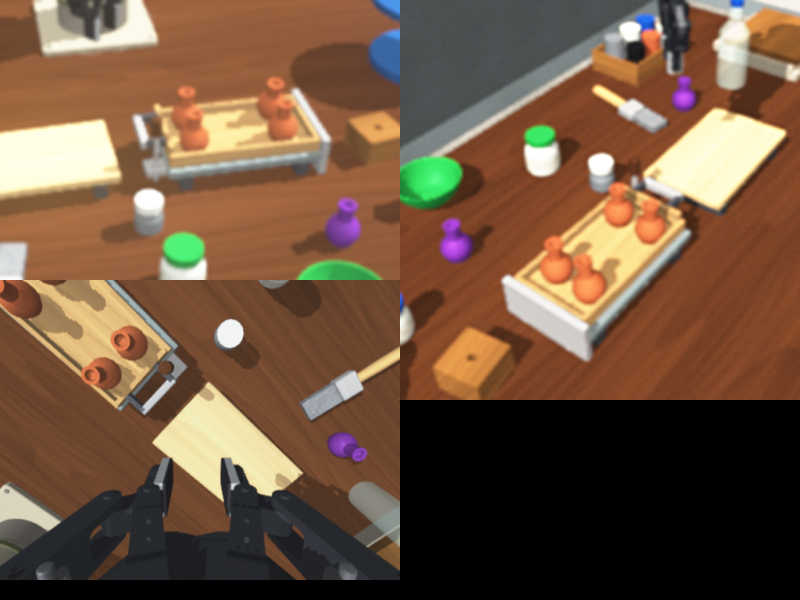

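The final views show the four vases upright in the tray, the tray against the stop, the pin in the lug, the rest empty, and the jars and brush in place. The robot is clear of everything, so I'm handing in.

```bash
python3 -c "
from workcell import manip
print(manip.hand_in())"
```

```text
the job is handed in; nothing more can be done
None
```

The job is done and handed in at about 41 s on the clock. `hand_in` reports no verdict.

- **Vases:** Four terracotta vases were present, and the two purple look-alikes were left alone. I stood the four upright at the tray's corner slots while it was still on the stand. No vase was seen to be knocked aside. One placing hit the tray floor with about 33 N; that vase still stood upright in the later views.
- **Tray:** I pinched it by the handle and slid it across, lowering it 3 mm once its tail left the stand. The push force rose from about 6 N to 18 N with no further motion, so it met the end stop. A wrist view from above showed it square, with the handle bar at a yaw of about 0.
- **Pin:** It went down the lug hole with no contact force, to within about 1 mm of fully seated, and was then released.
- **Last checks:** The final views show the vases upright, the tray against the stop, the pin in the lug, its rest empty, and the jars and brush in place. The robot was touching nothing. After release I did not measure the pin's height separately; that it is fully down rests on the lowering depth and the final view. The automatic colour check in the side view merged two of the vases into one blob at the end, so I confirmed those by eye.

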